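# Close and pin the shaker guard

### The arm

A 6-joint arm with a two-finger parallel gripper is mounted at the origin on the work surface. World frame = base frame: x ahead of the robot, y to its left, z up, the work surface at z = 0. Lengths are in m, angles in rad, forces in N, time in s.
With the tool pointing down it reaches from about 0.3 to 0.775 m from the base axis. Payload 14.6 kg.
Tool frame: the origin (TCP) lies at the very end of the fingers, on their centre line; the grasp point (between the pads) lies 19 mm behind it; y points along the fingers, z is the direction in which the jaws open and shut, and the axes are right-handed (so a half turn about y gives the same grasp; the last joint's range is limited). The gripper opens to 94 mm and grips with 3 to 60 N. Pads are 16 mm wide; open, the fingers measure 119 mm over their backs; the gripper's body (75 mm by 177 mm) begins 78 mm behind the grasp point.
Start: joints at [-0.067, 0.3, 1.521, -0, 1.321, -0.067], TCP at [0.55, -0, 0.183] pointing down, gripper open.
Joint ranges: [-3.03, 3.03], [-0.79, 2.21], [0.23, 2.52], [-1.04, 4.18], [0, 3.07], [-2.55, 2.55]. Speed limits (rad/s): [2.22, 2.22, 2.57, 3.14, 3.14, 3.14].

### API

Orientations are given as [roll, pitch, yaw] about the fixed x, y, z axes, in that order (R = Rz(yaw) Ry(pitch) Rx(roll)).
In Python, from station import get_obs, camera, job gives the robot as it stands.
- The arm moves only by the tool step_arm, never from a script. Its argument "targets" is a list of rows, each a list of 6 numbers: the shift along the tool's x, y, z in mm, then the turn, a rotation vector about the tool's x, y, z in degrees. In form: [[dx, dy, dz, rx, ry, rz], ...]. A call has 1 to 12 rows; each row shifts and turns the commanded pose from where the row before left it, along the tool's axes as they then stand; what a row does not reach is not made up. A row lasts 1/8 s, in which the tool goes at most 62.5 mm and 10.7 degrees, less where a joint would pass 70% of its speed; a pose out of reach is approached as far as the arm can. A call is refused whole if a number of a shift passes 62.5 or a number of a turn 10.7, either way. A call with a gripper value outside its range is refused whole. "gripper" is the opening, from -1 (shut) to 1 (fully open), set as the call begins (left out, the last holds). The fingers move at their own pace and stop on an object; "squeeze" is the grip in N (left out, the last holds). Time passes only in rows, so rows that do not move let the fingers close. It gives the time, the measured TCP pose, the force and the opening at its end, in the units of the state.
- get_obs(): the state, without advancing time (a new reading comes with each control period).
- camera(name): name is "scene" or "side" or "wrist"; returns a dict with "pixels" (480x640x3 uint8, red, green, blue), "intrinsics" (3x3 intrinsics, pixels), "R" (3x3) and "t" (3): a world point X has camera coordinates R X + t; the wrist camera has in their place "tool_from_camera" (4x4, takes a point from camera to tool coordinates, whose origin is the TCP and whose axes are the tool frame's). Camera axes: x right, y down, z forward; pixel columns grow to the right and rows downward; lengths in m; the calibration is good to about 2 mm. A picture is of the moment at which its call begins: read the wrist's pose just before it. There is no depth.
- job.hand_in(): hands the job in, once; it reports no verdict.
The state is a dict: "time_s": time; "qpos": joint angles; "joint_vel": joint speeds; "tau": joint torques, N m; "ee_pos": TCP position; "eef_rot": TCP orientation; "force": force on the tool from outside, world axes, zero at the start; "moment": the same for the moment, N m; "grip_width": finger opening in m.
Only numpy, scipy, OpenCV 4.12 (cv2) and the standard library are available. Lean on these libraries where they do the work, as an engineer would, in place of code of your own. Each camera call takes 0.05 s, during which the arm holds its last target.

### The job

Lower the open clear guard of the laboratory shaker gently all the way down onto its stop, without letting it fall shut. Then take the red-handled locking rod from its sloped wooden rest and push it from the right as the robot sees it (the end away from the guard's handle) through all three latch lugs on the shaker's front until its collar is up against the first lug, and let go. Do not shift the bottles, jars and other things standing around and inside.

Things in the scene. Friction and masses are not known exactly. Their poses are not given: they have to be found in the camera images.
- shaker: Shaker, fixed: white-grey box 160 (x) x 260 (y) x 100 mm high, open on top. Origin: centre of its underside, on the table; -x is its front (to the robot), +y its left. Two blue lugs, 12 mm thick along y, 34 x 34 mm, with a 16 mm hole along y, stand on the right half of its front: hole centres 22 mm before the front face, 95 mm above the table, at y = -115 and -45 mm.
- guard (a joint): Angle of the clear guard on its hinge along the shaker's far rim: 0 = fully down on its stop, growing as it opens; 0.95 to 1.35 rad at the start, at most 1.6. 260 wide, 160 mm hinge to free edge, 5 mm thick, 0.45 kg. The stiff hinge holds it above about 0.8 rad; lower, it falls if let go. An orange lug (16 mm hole) on its free edge lines up midway between the blue ones when down.
- guard_handle (a point): Centre of the guard's handle: a red round bar 12 mm thick, 90 mm long, parallel to the hinge, at y = +65 mm of the shaker. It lies in the guard's plane, 40 mm beyond the free edge and 200 mm from the hinge axis, with a post at each end and a 34 mm gap between bar and edge.
- hinge (a point): Point on the hinge axis, 103 mm above the table, level with the middle of the handle. It stays still; axes are the shaker's (hinge along y). Handle centre = this + 200 mm x (-cos(angle) along the shaker's x, +sin(angle) up).
- latch_right (a point): Centre of the outer (right, -y) mouth of the right-hand blue lug's 16 mm hole, where the rod goes in; 95 mm above the table. Axes are the shaker's; the holes run along +y.
- latch_left (a point): Centre of the inner (left, +y) mouth of the left-hand blue lug's hole, where the rod comes out: 82 mm from latch_right along +y.
- rod_grip (a point): Centre of the loose locking rod's red handle, on the axis; x points to the tip. Handle 18 mm thick, 30 mm either way; then a collar 28 mm thick whose tip-side face is 36 mm from here; then a steel shank 10 mm thick to the tip at 146 mm. 0.12 kg, centre of mass 63 mm towards the tip. At the start it slopes 35 degrees down to the tip, this point 109 mm above the table.
- rod_tip (a point): Tip of the locking rod (last 8 mm tapered to 4 mm). At the start about 25 mm above the table, against the rest's end stop.
- rest: Wooden rest of the rod, fixed: base 80 (x) x 125 (y) mm, a beam sloping 35 degrees down along +y under the shank, cheeks beside the shank and an end stop at the tip. Origin on the table, 60 mm horizontally from rod_grip towards the tip. The red handle hangs free beyond the high end; lift the rod off square to its axis.
- jar_a: Amber jar, 52 mm thick, 46 high, standing in the shaker. Leave alone.
- jar_b: Clear glass jar, 52 mm thick, 46 high, standing in the shaker. Leave alone.
- wash_bottle: White wash bottle with yellow spout, 68 mm thick, 195 high. Leave alone.
- water_bottle: Clear bottle, 62 mm thick, 200 high. Leave alone.
- dropper_bottle: Small amber bottle with red cap, 32 mm thick, 70 high. Leave alone.
- steel_cap: Steel cover with knob, 90 mm wide, 44 high. Leave alone.
- tumbler: White tumbler, 82 mm thick, 175 high. Leave alone.
- rod: The locking rod as a whole; same origin and axes as rod_grip.
Not all that is in view belongs to the job. Leave any green look-alike of the rod alone.

How it is judged:
By the outcome, as a careful person would: the job done as asked, in the order asked, and still so for the second after the job is handed in, with the robot touching nothing.
It also fails if it takes over 67 s, if anything falls off the work surface, if the arm or the gripper's body presses on something with over 40 N, if the wrist force passes 120 N, or if a joint passes its speed limit or range.

## Working session

There is one attempt and no reset: what is moved stays moved. The work goes in short steps, Python scripts to look and compute and a tool call to move; the robot and the scene stay as the last step left them, time stands still between calls to the robot, and variables do not carry over. Pictures are saved under pics/ and viewed, and the job is handed in when it is done.

Besides the shell and the picture viewer there is one more tool, called after ">>>" by a JSON object that holds its "fn" and its "kwargs". step_arm: Moves the arm, as the interface text tells. Its arguments: {"type":"object","properties":{"targets":{"type":"array","items":{"type":"array","items":{"type":"number"}}},"gripper":{"type":"number"},"squeeze":{"type":"number"}},"required":["targets"]}

```bash
ls -la; mkdir -p pics
python3 - <<'E'
from station import get_obs,camera
import cv2,numpy as np
o=get_obs();print(o)
for n in ("scene","side","wrist"):
    c=camera(n); cv2.imwrite(f"pics/{n}0.png",c["pixels"][:,:,::-1])
    print(n,{k:np.round(v,4).tolist() for k,v in c.items() if k!="pixels"})
E
```

```text
total 12
drwxr-xr-x  3 agent agent 4096 Dec  6 18:57 .
drwxr-xr-x 23 root  root  4096 Dec  6 18:56 ..
drwxr-xr-x  2 agent agent 4096 Dec  6 18:57 pics
{'time_s': 0.0, 'qpos': array([-6.66172263e-02,  3.00462803e-01,  1.52159782e+00,  1.25257109e-05,
        1.32073553e+00, -6.66185227e-02]), 'joint_vel': array([ 0.00080468,  0.0009437 , -0.00110912, -0.00120033,  0.00200403,
        0.00018398]), 'tau': array([-1.53750298e-03, -5.31805658e+01, -3.52735734e+01,  7.07558286e-02,
        2.43994006e-02, -4.79655944e-05]), 'ee_pos': array([5.49693307e-01, 1.16212890e-05, 1.82183831e-01]), 'eef_rot': array([-1.57199635e+00,  9.22215239e-05, -1.57079819e+00]), 'force': array([ 1.39820361, -0.51738454,  0.51721296]), 'moment': array([-0.01378834,  0.02319519, -0.01419865]), 'grip_width': 0.09381555588632819}
scene {'intrinsics': [[484.1355, 0.0, 316.3947], [0.0, 484.1355, 238.1879], [0.0, 0.0, 1.0]], 'R': [[-0.0844, 0.9964, 0.0103], [0.7814, 0.0726, -0.6197], [-0.6182, -0.0442, -0.7847]], 't': [0.0467, -0.3684, 1.771]}
side {'intrinsics': [[437.7011, 0.0, 314.6696], [0.0, 437.7011, 240.1192], [0.0, 0.0, 1.0]], 'R': [[0.9411, -0.3378, -0.0124], [-0.1749, -0.4549, -0.8732], [0.2893, 0.824, -0.4872]], 't': [-0.512, 0.189, 0.9978]}
wrist {'intrinsics': [[361.1287, 0.0, 322.1064], [0.0, 361.1287, 243.4945], [0.0, 0.0, 1.0]], 'tool_from_camera': [[0.0001, 0.9712, 0.2381, -0.0687], [-0.0001, -0.2381, 0.9712, -0.2011], [1.0, -0.0001, 0.0001, 0.0003], [0.0, 0.0, 0.0, 1.0]]}
```

View pics/scene0.png

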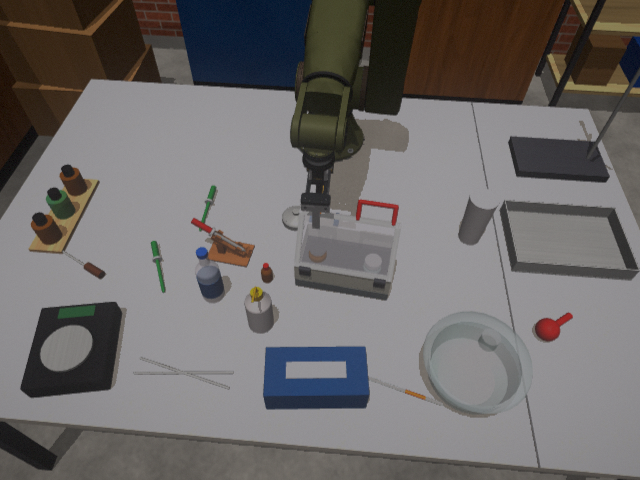

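View pics/side0.png

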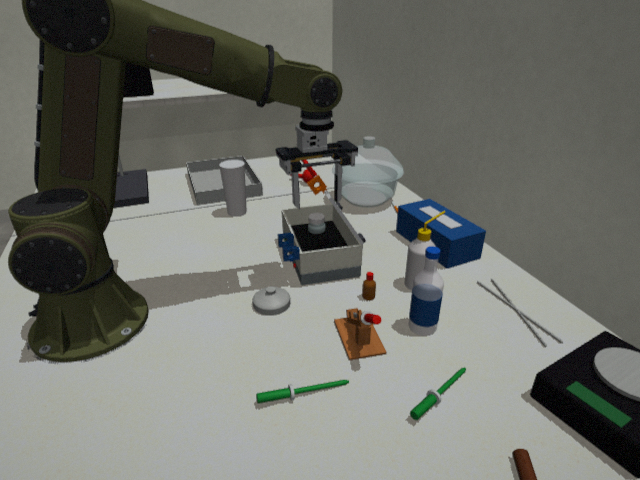

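View pics/wrist0.png

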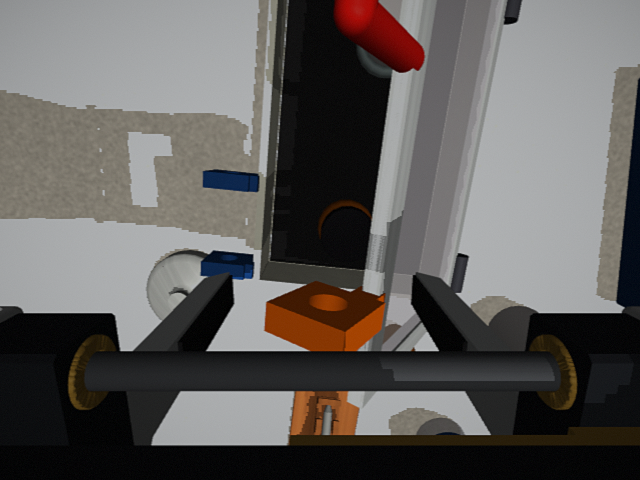

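Run:
```python
import cv2
s=cv2.imread("pics/scene0.png");d=cv2.imread("pics/side0.png")
def crop(im,x,y,w,h,k,n): cv2.imwrite(n,cv2.resize(im[y:y+h,x:x+w],None,fx=k,fy=k,interpolation=cv2.INTER_CUBIC))
crop(s,270,180,150,120,5,"pics/c1.png")
crop(s,180,180,110,100,6,"pics/c2.png")
crop(d,240,140,160,150,4,"pics/c3.png")
crop(d,320,280,100,90,6,"pics/c4.png")
```

```text
(no output)
```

View pics/c1.png

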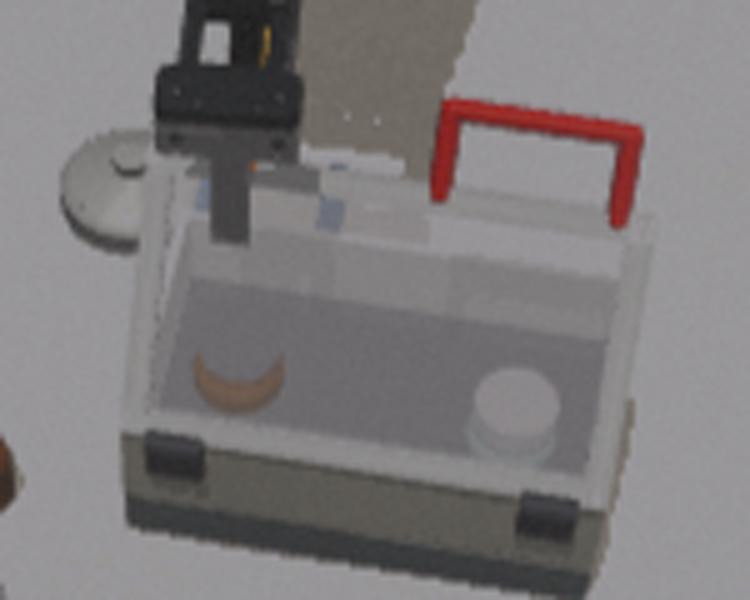

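View pics/c2.png

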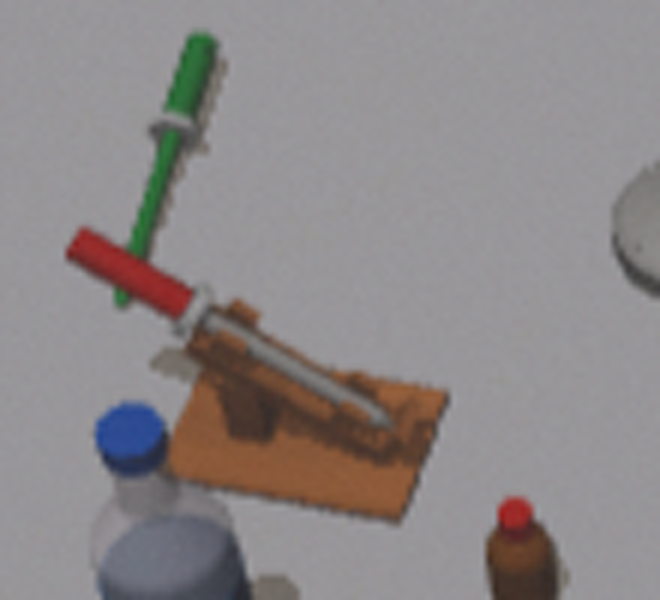

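View pics/c3.png

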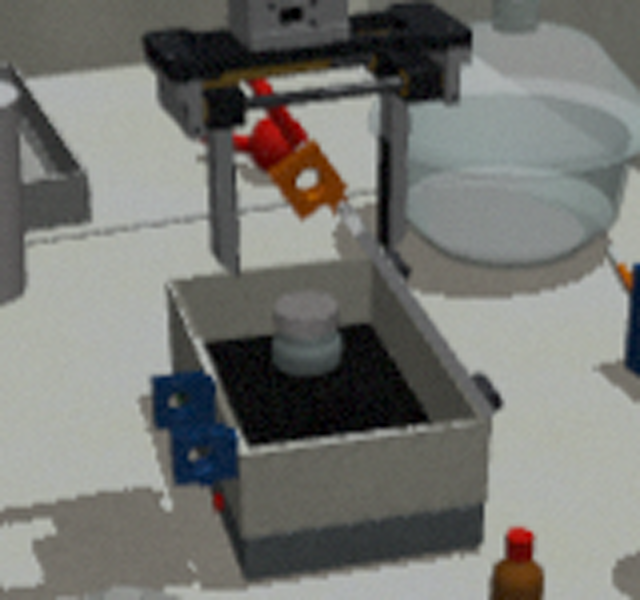

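View pics/c4.png

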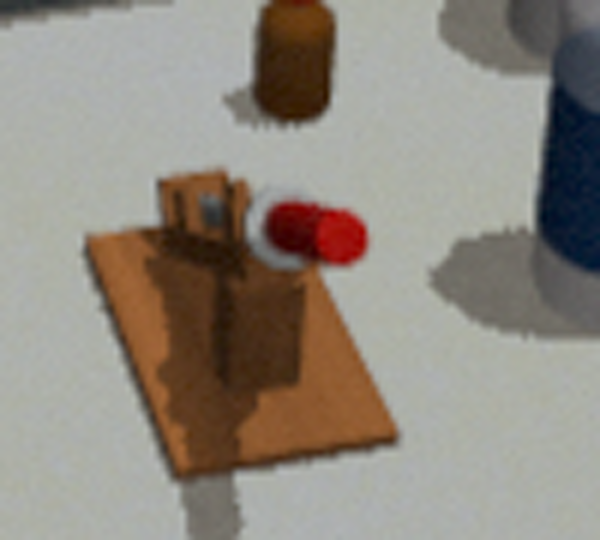

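```bash
cat > h.py <<'E'
import numpy as np, cv2
from scipy.optimize import least_squares
from scipy.spatial.transform import Rotation as Ro
CAM={'scene':([[484.1355,0,316.3947],[0,484.1355,238.1879],[0,0,1]],[[-0.0844,0.9964,0.0103],[0.7814,0.0726,-0.6197],[-0.6182,-0.0442,-0.7847]],[0.0467,-0.3684,1.771]),
'side':([[437.7011,0,314.6696],[0,437.7011,240.1192],[0,0,1]],[[0.9411,-0.3378,-0.0124],[-0.1749,-0.4549,-0.8732],[0.2893,0.824,-0.4872]],[-0.512,0.189,0.9978])}
WK=np.array([[361.1287,0,322.1064],[0,361.1287,243.4945],[0,0,1]])
TC=np.array([[0.0001,0.9712,0.2381,-0.0687],[-0.0001,-0.2381,0.9712,-0.2011],[1,-0.0001,0.0001,0.0003],[0,0,0,1]])
def proj(c,X):
    K,R,t=map(np.array,CAM[c]) ; p=K@(R@np.asarray(X,float)+t); return p[:2]/p[2]
def wcam(pos,rpy):
    R=Ro.from_euler('xyz',rpy).as_matrix(); T=np.eye(4);T[:3,:3]=R;T[:3,3]=pos
    M=np.linalg.inv(T@TC); CAM['wrist']=(WK,M[:3,:3],M[:3,3])
def ray(c,uv):
    K,R,t=map(np.array,CAM[c]); d=R.T@np.linalg.inv(K)@np.array([*uv,1.]); return -R.T@t, d/np.linalg.norm(d)
def at(c,uv,z):
    o,d=ray(c,uv); return o+d*(z-o[2])/d[2]
def tri(*obs):
    A=0;b=0
    for c,uv in obs:
        o,d=ray(c,uv);P=np.eye(3)-np.outer(d,d);A=A+P;b=b+P@o
    X=np.linalg.solve(A,b); return X,[np.round(proj(c,X)-uv,1) for c,uv in obs]
def pose(x,y,yaw): 
    R=Ro.from_euler('z',yaw).as_matrix(); return lambda p: R@np.asarray(p,float)+[x,y,0]
def save(c,n,pos=None):
    pass
E
cat > fit.py <<'E'
from h import *
wcam([.549693,0,.182184],[-1.571996,.0000922,-1.570798])
def gp(a,r,y,off=0): # on guard: r from hinge, off above plane
    return [.08-r*np.cos(a)+off*np.sin(a)*1, y, .103+r*np.sin(a)+off*np.cos(a)]
S=[('scene',(295.6,285),[.08,-.13,0]),('scene',(388,299.4),[.08,.13,0]),
('side',(302,284.5),[-.08,-.13,0]),('side',(360.5,277),[.08,-.13,0]),('side',(362.5,245),[.08,-.13,.1]),('side',(300,251.8),[-.08,-.13,.1]),
('side',(289.5,253.75),[-.102,-.121,.095]),('side',(285,240),[-.102,-.051,.095])]
G=[('scene',(360,201.4),200,.020,0),('scene',(397,206.6),200,.110,0),('side',(316.75,184.5),182,-.086,-8)]
def f(p,full=False):
    T=pose(*p[:3]);r=[]
    for c,uv,X in S: r.append(proj(c,T(X))-uv)
    for c,uv,R,y,o in G: r.append(proj(c,T(gp(p[3],R/1e3,y,o/1e3)))-uv)
    return np.array(r) if full else np.ravel(r)
s=least_squares(f,[.6,.05,0,1.1],loss='soft_l1')
print(s.x);print(np.round(f(s.x,True),1))
T=pose(*s.x[:3]);np.save('shaker.npy',s.x)
print('latch_right',T([-.102,-.121,.095]),'hinge',T([.08,.065,.103]),'handle',T(gp(s.x[3],.2,.065)))
for n,X in [('lugR',[-.102,-.109,.095]),('lugL',[-.102,-.039,.095]),('bar0',gp(s.x[3],.2,.02)),('hole',gp(s.x[3],.182,-.074,-.008))]: print(n,proj('wrist',T(X)))
# rest
q=np.radians(35)
def rod(p,s,off=0): # p: rest x,y,yaw(dir of tip) ; s mm from grip along axis
    d=np.array([np.cos(p[2]),np.sin(p[2]),0]); g=np.array([p[0],p[1],.109])-.06*d
    return g+s/1e3*(d*np.cos(q)-[0,0,np.sin(q)])
B=[('side',(334.7,319.2),1,1),('side',(386.3,352.8),-1,-1),('side',(350,359.7),-1,1),('scene',(254.7,245.8),1,1),('scene',(246.7,267),1,-1),('scene',(208.3,258.3),-1,-1)]
D=[('scene',(193,220.5),-30),('scene',(211.3,230.5),30),('scene',(245,250.3),146),('side',(377.5,319.5),-30)]
def g(p,full=False):
    d=np.array([np.cos(p[2]),np.sin(p[2]),0]);n=np.array([-d[1],d[0],0]);r=[]
    for c,uv,a,b in B: r.append(proj(c,np.array([p[0],p[1],p[3]])+d*a*.0625+n*b*.04)-uv)
    for c,uv,s in D: r.append(proj(c,rod(p,s))-uv)
    return np.array(r) if full else np.ravel(r)
s=least_squares(g,[.45,-.2,1.3,.008],loss='soft_l1')
print(s.x);print(np.round(g(s.x,True),1));np.save('rest.npy',s.x)
print('grip',rod(s.x,0),'tip',rod(s.x,146), 'yaw',np.degrees(s.x[2]))
print('tri end',tri(('scene',(193,220.5)),('side',(377.5,319.5))),rod(s.x,-30))
E
python3 fit.py
```

```text
[ 0.58514934  0.08687148 -0.08748538  1.01378366]
[[ 0.3  2.2]
 [-0.2  1.9]
 [-1.1  2.4]
 [-0.1  0.3]
 [-0.6 -0.9]
 [-0.2  1.3]
 [ 0.7  0.5]
 [-0.4  0.8]
 [ 0.9  0.3]
 [ 0.1 -0.1]
 [ 0.4  0.5]]
latch_right [ 0.4729672  -0.02475364  0.095     ] hinge [0.67052268 0.14463299 0.103     ] handle [0.56519648 0.15387107 0.27276763]
lugR [230.58443735 256.16568021]
lugL [233.01335867 170.44708855]
bar0 [363.29424591   1.42950236]
hole [336.84976716 298.12119265]
[ 0.5525916  -0.26211548  1.43982831  0.00713913]
[[-0.4  1.1]
 [ 1.4  0.4]
 [-0.1 -0.1]
 [-2.1 -0.9]
 [-2.2 -0.7]
 [-4.7  0.2]
 [ 0.8  0.3]
 [ 1.2  1.1]
 [ 2.   1.3]
 [-1.6 -2.7]]
grip [ 0.54475597 -0.32160163  0.109     ] tip [ 0.5603745  -0.20302966  0.02525784] yaw 82.49608548009802
tri end (array([ 0.54092987, -0.35025957,  0.12446475]), [array([-0.5,  0.4]), array([-0.9, -0.5])]) [ 0.54154668 -0.34596574  0.12620729]
```

Run:
```python
from h import *
for n,c,uv,z in [('cap knob','scene',(295.5,212),.044),('cap L','scene',(283,217),.01),('cap side','side',(271,290),.044),('dropper cap','scene',(265.5,266),.07),('dropper side','side',(369.7,275),.07),
 ('wash neck','scene',(258,291),.195),('wash side','side',(425,232),.16),('water cap','scene',(202,253),.2),('water side','side',(431,252),.2),('tumbler','scene',(482,195),.175),('tumbler side','side',(232,164),.175),
 ('green tip','scene',(200,229.5),.01),('green end','scene',(213.5,187),.01),('green2','scene',(154,243),.01),('green2tip','scene',(163,290),.01)]:
    print(n,np.round(at(c,uv,z),3))
```

```text
cap knob [ 0.411 -0.077  0.044]
cap L [ 0.405 -0.118  0.01 ]
cap side [ 0.406 -0.082  0.044]
dropper cap [ 0.637 -0.134  0.07 ]
dropper side [ 0.632 -0.142  0.07 ]
wash neck [ 0.795 -0.119  0.195]
wash side [ 0.768 -0.145  0.16 ]
water cap [ 0.702 -0.272  0.2  ]
water side [ 0.689 -0.285  0.2  ]
tumbler [0.413 0.453 0.175]
tumbler side [0.427 0.455 0.175]
green tip [ 0.479 -0.364  0.01 ]
green end [ 0.297 -0.362  0.01 ]
green2 [ 0.543 -0.489  0.01 ]
green2tip [ 0.702 -0.416  0.01 ]
```

>>> {"fn": "step_arm", "kwargs": {"targets": [[0,-40,0,0,0,0],[0,-40,0,0,0,0],[0,-40,0,0,0,0],[0,-35,0,0,0,0],[-40,0,5,0,2.5,0],[-40,0,5,0,2.5,0],[-40,0,5,0,0,0],[-35,0,0,0,0,0],[0,0,0,0,0,0],[0,0,0,0,0,0]], "gripper": 1, "squeeze": 30}}

```text
time_s: 1.4
ee_pos: [0.5732, 0.1535, 0.3376]
eef_rot: [-1.571, -0.0, -1.658]
force: [-0.4, 0.6, -0.9]
grip_width: 0.0939
```

```bash
cat > shot.py <<'E'
import sys,cv2,numpy as np
from station import get_obs,camera
n=sys.argv[1]; cams=sys.argv[2:]
o=get_obs(); np.savez(f"pics/{n}.npz",pos=o['ee_pos'],rot=o['eef_rot'])
for c in cams: cv2.imwrite(f"pics/{n}_{c}.png",camera(c)["pixels"][:,:,::-1])
print(o['time_s'],o['ee_pos'].round(4),o['eef_rot'].round(4),o['force'].round(1),o['grip_width'])
E
python3 shot.py a wrist
```

```text
1.4 [0.5732 0.1535 0.3376] [-1.5711e+00 -3.0000e-04 -1.6581e+00] [-0.4  0.6 -0.9] 0.09386123298268585
```

View pics/a_wrist.png

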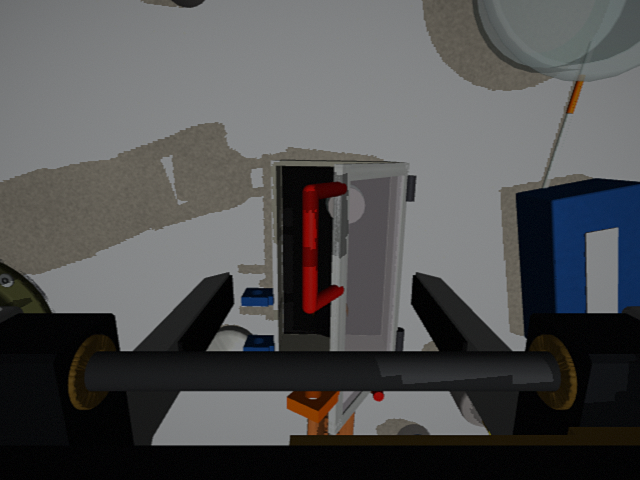

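Run:
```python
import cv2
im=cv2.imread("pics/a_wrist.png")
cv2.imwrite("pics/a1.png",cv2.resize(im[150:400,220:430],None,fx=3.2,fy=2.4*1.0,interpolation=cv2.INTER_CUBIC)[:600])
```

```text
(no output)
```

View pics/a1.png

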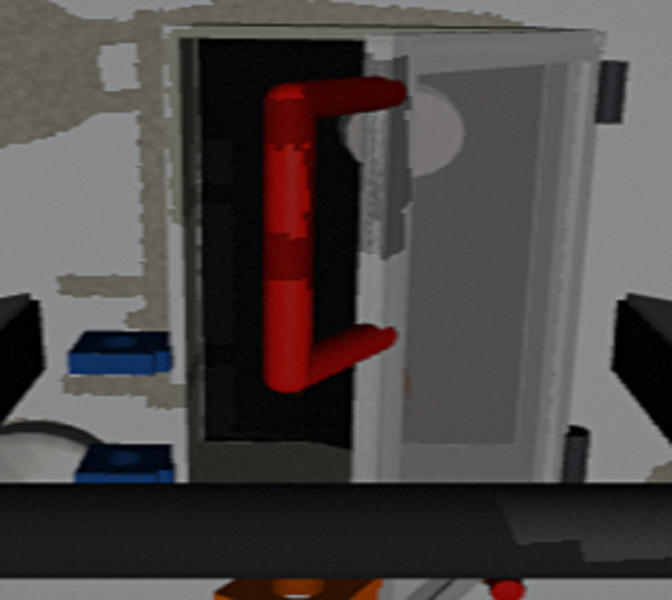

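```bash
cat >> h.py <<'E'
def wload(n):
    d=np.load(f'pics/{n}.npz'); wcam(d['pos'],d['rot'])
E
sed -i 's/^wcam.*/wload("a")/; s/^print(.latch_right.*/&/; /^for n,X in/d' fit.py
python3 - <<'E'
s=open('fit.py').read()
s=s.replace("""[-.102,-.051,.095])]
""","""[-.102,-.051,.095]),
('wrist',(258.1,291.7),[-.102,-.039,.095]),('wrist',(259,340.4),[-.102,-.109,.095]),('wrist',(273.8,161.7),[-.08,.13,.1]),('wrist',(408.8,163.7),[.08,.13,.103])]
""").replace("G=[","G=[('wrist',(310.3,192.9),200,.110,0),('wrist',(310,305.8),200,.020,0),")
open('fit.py','w').write(s)
E
python3 fit.py
```

```text
[ 0.58651477  0.08339905 -0.10658706  0.99233906]
[[-1.3  1.7]
 [-2.1  2.9]
 [-1.2  2.8]
 [ 0.2  1.3]
 [-0.2  0.1]
 [-0.4  1.7]
 [ 0.6  0.9]
 [-0.1  1. ]
 [ 0.1  0.5]
 [ 0.4  0.3]
 [-1.  -1.7]
 [-0.4 -1. ]
 [ 0.8 -0.6]
 [-0.3 -0.2]
 [-0.2  0.3]
 [-1.2  0.4]
 [-0.6  2. ]]
latch_right [ 0.472221   -0.02606297  0.095     ] hinge [0.67297582 0.13951934 0.103     ] handle [0.56424979 0.15115222 0.27046142]
[ 0.5525916  -0.26211548  1.43982831  0.00713913]
[[-0.4  1.1]
 [ 1.4  0.4]
 [-0.1 -0.1]
 [-2.1 -0.9]
 [-2.2 -0.7]
 [-4.7  0.2]
 [ 0.8  0.3]
 [ 1.2  1.1]
 [ 2.   1.3]
 [-1.6 -2.7]]
grip [ 0.54475597 -0.32160163  0.109     ] tip [ 0.5603745  -0.20302966  0.02525784] yaw 82.49608548009802
tri end (array([ 0.54092987, -0.35025957,  0.12446475]), [array([-0.5,  0.4]), array([-0.9, -0.5])]) [ 0.54154668 -0.34596574  0.12620729]
```

>>> {"fn": "step_arm", "kwargs": {"targets": [[3,25,-9,0,1,0],[0,25,0,0,0,0],[0,18,0,0,0,0],[0,18,0,0,0,0],[0,0,0,0,0,0],[0,0,0,0,0,0]]}}

```text
time_s: 2.2
ee_pos: [0.5643, 0.1513, 0.2527]
eef_rot: [-1.57, 0.0, -1.676]
force: [-0.3, 0.4, 0.8]
grip_width: 0.0941
```

>>> {"fn": "step_arm", "kwargs": {"targets": [[0,0,0,0,0,0],[0,0,0,0,0,0],[0,0,0,0,0,0],[0,0,0,0,0,0],[0,0,0,0,0,0],[0,0,0,0,0,0]], "gripper": -1, "squeeze": 30}}

```text
time_s: 2.95
ee_pos: [0.564, 0.1518, 0.2517]
eef_rot: [-1.571, 0.0, -1.676]
force: [0.3, 0.4, 0.2]
grip_width: 0.0372
```

```bash
python3 shot.py b wrist side; python3 -c "
import cv2
a=cv2.imread('pics/b_wrist.png');b=cv2.imread('pics/b_side.png')
cv2.imwrite('pics/b1.png',cv2.hconcat([cv2.resize(a[120:420,170:470],(400,400)),cv2.resize(b[120:300,220:400],(400,400))]))"
```

```text
2.95 [0.564  0.1518 0.2517] [-1.5708  0.     -1.6755] [0.3 0.4 0.2] 0.03721687823118923
```

View pics/b1.png

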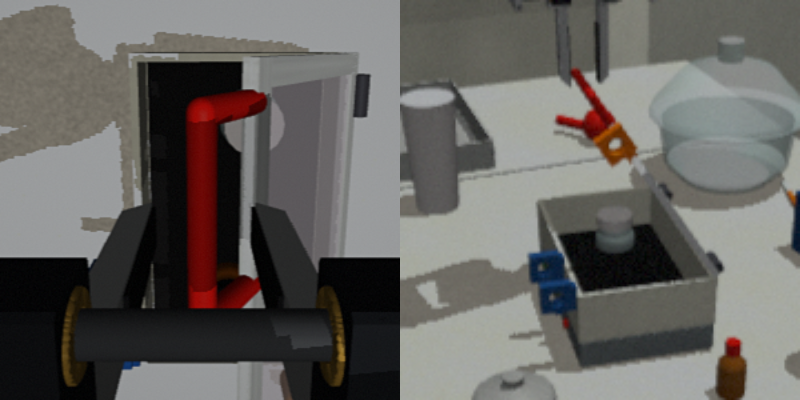

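>>> {"fn": "step_arm", "kwargs": {"targets": [[0,0,0,0,0,0],[0,0,0,0,0,0],[0,0,0,0,0,0],[0,0,0,0,0,0],[0,0,0,0,0,0],[0,0,0,0,0,0]]}}

```text
time_s: 3.8
ee_pos: [0.5639, 0.1518, 0.2518]
eef_rot: [-1.571, -0.0, -1.675]
force: [-3.8, 0.8, 1.9]
grip_width: 0.009
```

```bash
python3 shot.py c wrist;  python3 -c "
import numpy as np
a=0.99
for i in range(1,15):
    b=max(a-.075,-0.0); print(round(b,3),'dz',round(-200*(np.cos(b)-np.cos(a)),1),'dy',round(-200*(np.sin(b)-np.sin(a)),1)); a=b"
```

```text
3.8 [0.5639 0.1518 0.2518] [-1.5711 -0.     -1.6755] [-3.8  0.8  1.9] 0.009046053885138062
0.915 dz -12.2 dy 8.7
0.84 dz -11.5 dy 9.6
0.765 dz -10.8 dy 10.4
0.69 dz -10.0 dy 11.2
0.615 dz -9.1 dy 11.9
0.54 dz -8.2 dy 12.6
0.465 dz -7.2 dy 13.1
0.39 dz -6.2 dy 13.6
0.315 dz -5.2 dy 14.1
0.24 dz -4.1 dy 14.4
0.165 dz -3.0 dy 14.7
0.09 dz -1.9 dy 14.9
0.015 dz -0.8 dy 15.0
-0.0 dz -0.0 dy 3.0
```

View pics/c_wrist.png

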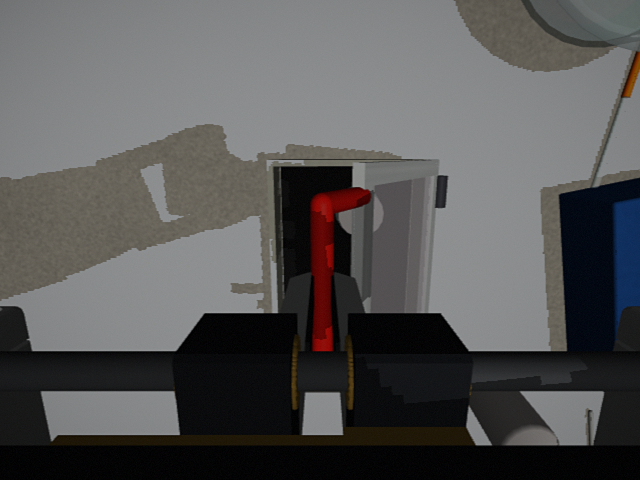

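```bash
python3 -c "
import numpy as np
a=0.99
while a>0.001:
    b=max(a-.05,-0.0); print([0,round(-200*(np.sin(b)-np.sin(a)),1),round(-200*(np.cos(b)-np.cos(a)),1),0,0,0],end=','); a=b"
```

```text
[0, np.float64(5.7), np.float64(-8.2), 0, 0, 0],[0, np.float64(6.1), np.float64(-7.9), 0, 0, 0],[0, np.float64(6.5), np.float64(-7.6), 0, 0, 0],[0, np.float64(6.9), np.float64(-7.3), 0, 0, 0],[0, np.float64(7.2), np.float64(-6.9), 0, 0, 0],[0, np.float64(7.6), np.float64(-6.6), 0, 0, 0],[0, np.float64(7.9), np.float64(-6.2), 0, 0, 0],[0, np.float64(8.2), np.float64(-5.8), 0, 0, 0],[0, np.float64(8.4), np.float64(-5.4), 0, 0, 0],[0, np.float64(8.7), np.float64(-4.9), 0, 0, 0],[0, np.float64(8.9), np.float64(-4.5), 0, 0, 0],[0, np.float64(9.2), np.float64(-4.0), 0, 0, 0],[0, np.float64(9.3), np.float64(-3.6), 0, 0, 0],[0, np.float64(9.5), np.float64(-3.1), 0, 0, 0],[0, np.float64(9.6), np.float64(-2.6), 0, 0, 0],[0, np.float64(9.8), np.float64(-2.1), 0, 0, 0],[0, np.float64(9.9), np.float64(-1.6), 0, 0, 0],[0, np.float64(9.9), np.float64(-1.1), 0, 0, 0],[0, np.float64(10.0), np.float64(-0.6), 0, 0, 0],[0, np.float64(8.0), np.float64(-0.2), 0, 0, 0],
```

>>> {"fn": "step_arm", "kwargs": {"targets": [[0,0,0,0,0,0],[0,0,0,0,0,0],[0,2.5,-4,0,0,0]]}}

```text
time_s: 4.22
ee_pos: [0.5604, 0.1522, 0.2495]
eef_rot: [-1.569, 0.0, -1.676]
force: [-1.7, 0.1, 3.2]
grip_width: 0.0089
```

>>> {"fn": "step_arm", "kwargs": {"targets": [[0,3.2,-4.2,0,0,0],[0,6.1,-7.9,0,0,0],[0,6.5,-7.6,0,0,0],[0,6.9,-7.3,0,0,0],[0,0,0,0,0,0]]}}

```text
time_s: 4.85
ee_pos: [0.5315, 0.1553, 0.2268]
eef_rot: [-1.573, -0.0, -1.675]
force: [-15.8, 0.4, 10.8]
grip_width: 0.0071
```

```bash
python3 shot.py d wrist side; python3 -c "
import cv2
a=cv2.imread('pics/d_wrist.png');b=cv2.imread('pics/d_side.png')
cv2.imwrite('pics/d1.png',cv2.hconcat([cv2.resize(a[120:420,170:470],(400,400)),cv2.resize(b[120:300,220:400],(400,400))]))"
```

```text
4.85 [0.5315 0.1553 0.2268] [-1.5731e+00 -1.0000e-04 -1.6750e+00] [-15.8   0.4  10.8] 0.007075824278646435
```

View pics/d1.png

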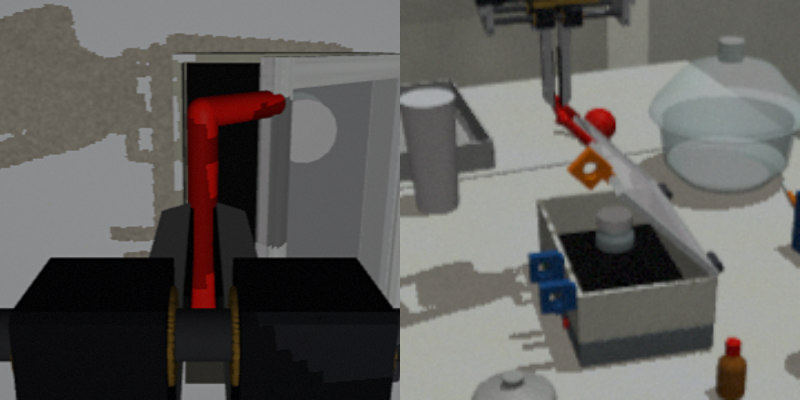

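```bash
python3 -c "
from h import *
import cv2
P=np.load('shaker.npy');T=pose(*P[:3]);wload('d')
gp=lambda a,r,y,o=0:T([.08-r*np.cos(a)+o*np.sin(a),y,.103+r*np.sin(a)+o*np.cos(a)])
for a in (.7,.75,.8,.85,.9): print(a,[proj(c,gp(a,*X)).round(1) for c,X in (('side',(.2,.02)),('side',(.182,-.086,-.008)),('wrist',(.2,.11)))])
R=Ro.from_euler('xyz',np.load('pics/d.npz')['rot']).as_matrix();p=np.load('pics/d.npz')['pos']
print('tcp',proj('side',p),proj('side',p-.019*R[:,1]))
b=cv2.imread('pics/d_side.png')
cv2.imwrite('pics/d2.png',cv2.resize(b[150:210,270:350],None,fx=8,fy=8,interpolation=cv2.INTER_CUBIC))
"
```

```text
0.7 [array([288.7, 180.1]), array([300.8, 202.5]), array([302.1, 201.1])]
0.75 [array([291.2, 177.2]), array([303.1, 199.5]), array([314. , 202.9])]
0.8 [array([293.7, 174.3]), array([305.5, 196.6]), array([327.5, 204.8])]
0.85 [array([296.5, 171.5]), array([308.1, 193.8]), array([342.8, 206.7])]
0.9 [array([299.3, 168.8]), array([310.8, 191.1]), array([359.9, 208.6])]
tcp [289.55507928 175.45914135] [289.28200695 168.6799626 ]
```

View pics/d2.png

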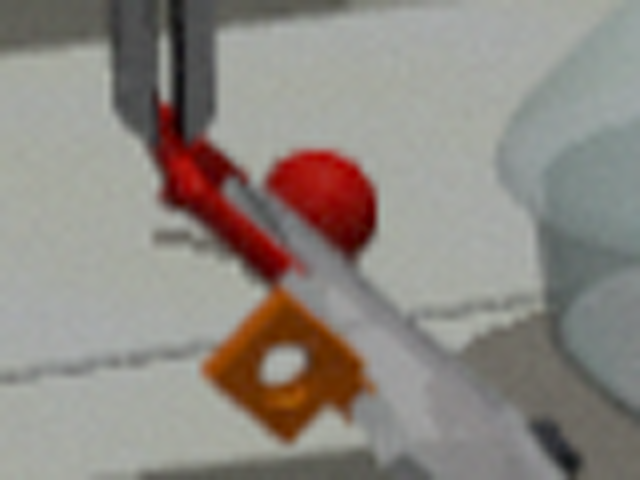

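>>> {"fn": "step_arm", "kwargs": {"targets": [[0,-1,-1,0,0,0],[0,0,0,0,0,0]]}}

```text
time_s: 5.2
ee_pos: [0.5313, 0.1556, 0.2286]
eef_rot: [-1.571, 0.001, -1.675]
force: [-11.3, 2.3, 12.5]
grip_width: 0.0006
```

```bash
python3 shot.py e wrist side scene; python3 -c "
import cv2
a=cv2.imread('pics/e_wrist.png');b=cv2.imread('pics/e_side.png');c=cv2.imread('pics/e_scene.png')
cv2.imwrite('pics/e1.png',cv2.hconcat([cv2.resize(a[120:420,170:470],(400,400)),cv2.resize(b[140:220,270:350],(400,400))]))
cv2.imwrite('pics/e2.png',cv2.resize(c[160:300,280:430],None,fx=5,fy=4.2))"
```

```text
5.2 [0.5313 0.1556 0.2286] [-1.5714e+00  6.0000e-04 -1.6751e+00] [-11.3   2.3  12.5] 0.0005815566450548883
```

View pics/e1.png

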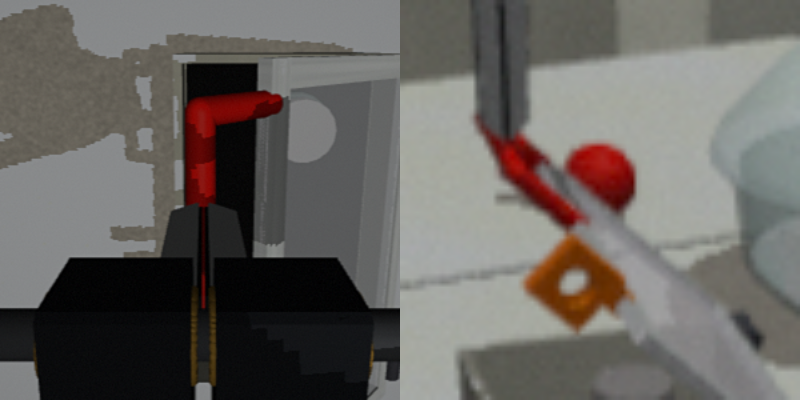

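View pics/e2.png

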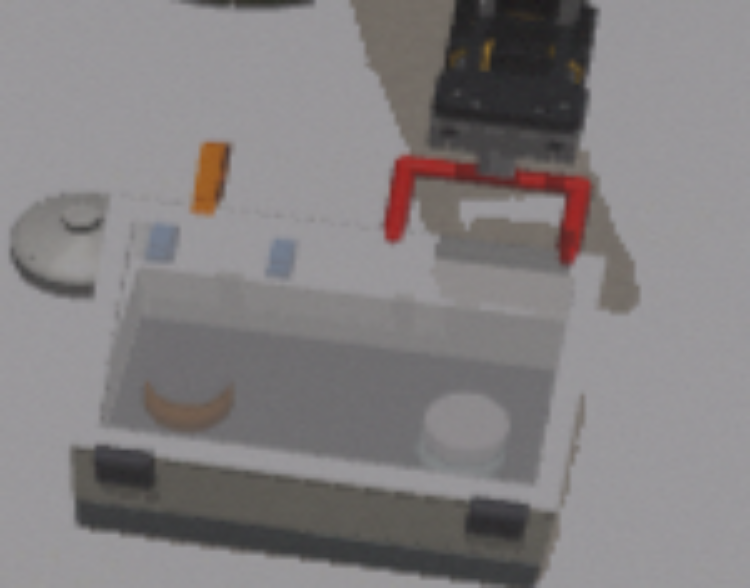

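```bash
python3 -c "
from h import *
for dz in (0,.01,.019):
  for dx in (-.053,.053): print(dz,dx,proj('side',[.5497+dx,0,.1822+dz]),proj('scene',[.5497+dx,0,.1822+dz]))
d=np.load('pics/e.npz');p=d['pos'];
for dz in (0,.01,.019): print(proj('side',p+[0,0,dz]),proj('scene',p+[0,0,dz]))
wload('a'); d=np.load('pics/a.npz'); R=Ro.from_euler('xyz',d['rot']).as_matrix()
for dy in (0,-.019):
  for z in (-.047,.047): print(proj('wrist',d['pos']+R@[0,dy,z]))
"
```

```text
0 -0.053 [295.20498244 216.43237176] [318.83382765 204.03445406]
0 0.053 [336.05854212 209.61274269] [315.51113547 234.19293674]
0.01 -0.053 [295.06268557 212.67478463] [318.88637864 201.54558177]
0.01 0.053 [336.10483884 205.93118946] [315.54554788 231.76302589]
0.019 -0.053 [294.93348228 209.26295545] [318.93421444 199.28002617]
0.019 0.053 [336.14686496 202.58923703] [315.57689127 229.54982263]
[289.41177652 174.8310623 ] [377.75038081 205.96229512]
[289.25935774 171.27259119] [378.1759516  203.35671322]
[289.12108528 168.04438956] [378.5635652  200.98352641]
[241.37874838 275.64741904]
[401.74204853 275.62697832]
[233.67301301 287.1738769 ]
[409.35180806 287.15107293]
```

>>> {"fn": "step_arm", "kwargs": {"targets": [[0,-2.6,3,0,0,0],[0,-2.6,3,0,0,0],[0,-2.5,3.1,0,0,0],[0,-2.4,3.1,0,0,0]]}}

```text
time_s: 5.85
ee_pos: [0.5446, 0.1538, 0.2377]
eef_rot: [-1.571, -0.0, -1.676]
force: [0.6, -0.2, -0.2]
grip_width: 0.0002
```

```bash
python3 shot.py f side; python3 -c "
import cv2
b=cv2.imread('pics/f_side.png')
cv2.imwrite('pics/f1.png',cv2.resize(b[150:210,270:350],None,fx=8,fy=8,interpolation=cv2.INTER_CUBIC))"
```

```text
5.85 [0.5446 0.1538 0.2377] [-1.5708 -0.     -1.6756] [ 0.6 -0.2 -0.2] 0.00015174270852284848
```

View pics/f1.png

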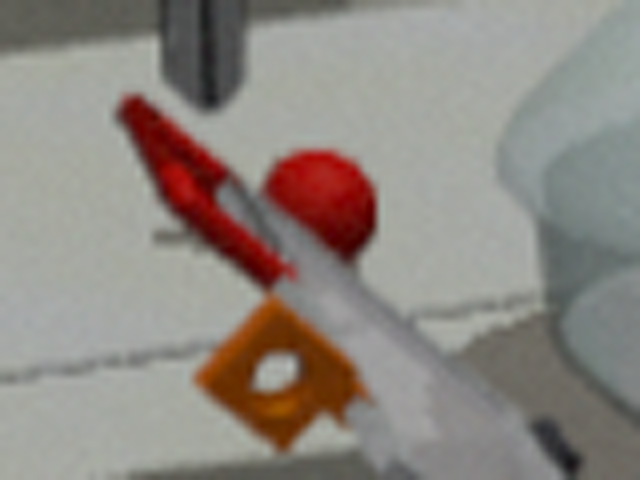

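```bash
python3 shot.py g scene; python3 -c "
from h import *
p=np.load('pics/g.npz')['pos']
for dz in (0,.01,.02,.025,.03): print(dz,proj('side',p+[0,0,dz]),proj('scene',p+[0,0,dz]))
P=np.load('shaker.npy');T=pose(*P[:3])
gp=lambda a,r,y,o=0:T([.08-r*np.cos(a)+o*np.sin(a),y,.103+r*np.sin(a)+o*np.cos(a)])
for a in (.65,.7,.75,.8,.85): print(a,[proj(c,gp(a,*X)).round(1) for c,X in (('side',(.2,.02)),('side',(.2,.11)),('side',(.182,-.086,-.008)),('scene',(.2,.02)),('scene',(.2,.11)))])
b=cv2.imread('pics/g_scene.png')
cv2.imwrite('pics/g1.png',cv2.resize(b[160:260,330:430],None,fx=6,fy=6,interpolation=cv2.INTER_CUBIC))
"
```

```text
5.9 [0.5449 0.1538 0.238 ] [-1.5704e+00  1.0000e-04 -1.6757e+00] [ 0.4  0.2 -1. ] 0.00032849759496646257
0 [294.38073165 171.03018426] [377.41698448 207.38981638]
0.01 [294.24887969 167.44925231] [377.84587987 204.75997272]
0.02 [294.11591678 163.83814813] [378.28027059 202.09643352]
0.025 [294.04901432 162.02116205] [378.49955981 200.75182506]
0.03 [293.98182881 160.19648879] [378.72026294 199.39854698]
0.65 [array([286.5, 183.2]), array([280.6, 171.4]), array([298.7, 205.5]), array([360.9, 199.9]), array([395.1, 205. ])]
0.7 [array([288.7, 180.1]), array([282.7, 168.5]), array([300.8, 202.5]), array([360.9, 199.6]), array([395.3, 204.7])]
0.75 [array([291.2, 177.2]), array([284.9, 165.7]), array([303.1, 199.5]), array([360.7, 199.5]), array([395.5, 204.6])]
0.8 [array([293.7, 174.3]), array([287.3, 163. ]), array([305.5, 196.6]), array([360.6, 199.6]), array([395.6, 204.7])]
0.85 [array([296.5, 171.5]), array([289.9, 160.4]), array([308.1, 193.8]), array([360.4, 199.8]), array([395.7, 205. ])]
```

View pics/g1.png

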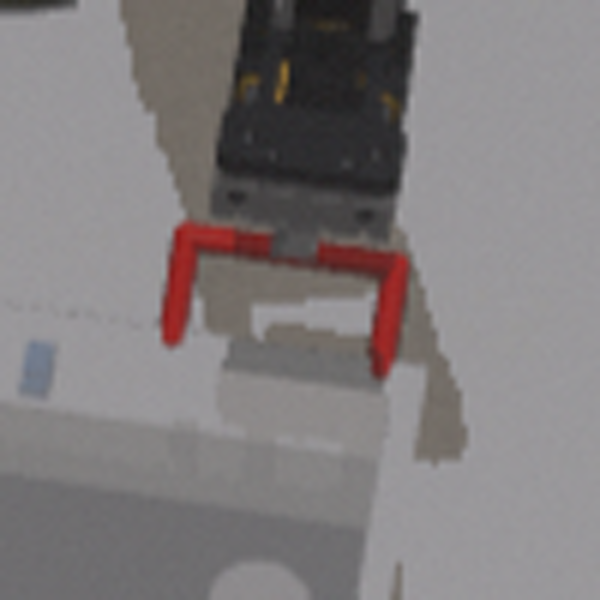

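>>> {"fn": "step_arm", "kwargs": {"targets": [[0,-15,0,0,0,0],[0,-10,-6,0,0,0],[0,0,-6,0,0,0],[0,0,0,0,0,0],[0,0,0,0,0,0],[0,0,0,0,0,0],[0,0,0,0,0,0],[0,0,0,0,0,0]], "gripper": 0.3}}

```text
time_s: 6.95
ee_pos: [0.5324, 0.1551, 0.2625]
eef_rot: [-1.571, -0.0, -1.676]
force: [0.8, -0.6, -0.2]
grip_width: 0.061
```

>>> {"fn": "step_arm", "kwargs": {"targets": [[0,15,0,0,0,0],[0,15,0,0,0,0],[0,12,0,0,0,0],[0,11,0,0,0,0],[0,0,0,0,0,0]]}}

```text
time_s: 7.58
ee_pos: [0.5321, 0.1551, 0.2088]
eef_rot: [-1.572, -0.0, -1.676]
force: [-0.2, 0.1, 0.3]
grip_width: 0.0612
```

```bash
python3 shot.py k side wrist; python3 -c "
import cv2
a=cv2.imread('pics/k_wrist.png');b=cv2.imread('pics/k_side.png')
cv2.imwrite('pics/k1.png',cv2.hconcat([cv2.resize(a[120:420,170:470],(400,400)),cv2.resize(b[140:220,270:350],(400,400))]))"
```

```text
7.575 [0.5321 0.1551 0.2088] [-1.5722e+00 -4.0000e-04 -1.6755e+00] [-0.2  0.1  0.3] 0.06115513985084943
```

View pics/k1.png

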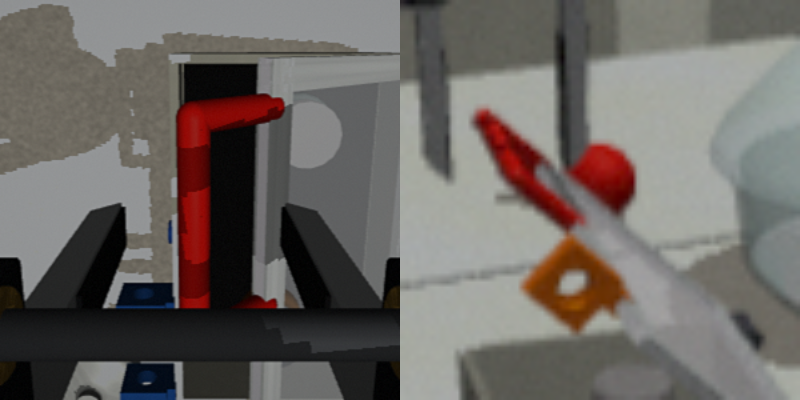

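>>> {"fn": "step_arm", "kwargs": {"targets": [[0,0,-3,0,0,0],[0,0,0,0,0,0],[0,0,0,0,0,0],[0,0,0,0,0,0],[0,0,0,0,0,0],[0,0,0,0,0,0],[0,0,0,0,0,0],[0,0,0,0,0,0],[0,0,0,0,0,0]], "gripper": -1, "squeeze": 25}}

```text
time_s: 8.8
ee_pos: [0.529, 0.1555, 0.2097]
eef_rot: [-1.572, -0.0, -1.675]
force: [-5.0, -0.6, 2.8]
grip_width: 0.0111
```

```bash
python3 shot.py l side wrist; python3 -c "
import cv2
a=cv2.imread('pics/l_wrist.png');b=cv2.imread('pics/l_side.png')
cv2.imwrite('pics/l1.png',cv2.hconcat([cv2.resize(a[120:420,170:470],(400,400)),cv2.resize(b[140:220,270:350],(400,400))]))"
```

```text
8.8 [0.529  0.1555 0.2097] [-1.5717e+00 -1.0000e-04 -1.6754e+00] [-5.  -0.6  2.8] 0.011109453087642898
```

View pics/l1.png

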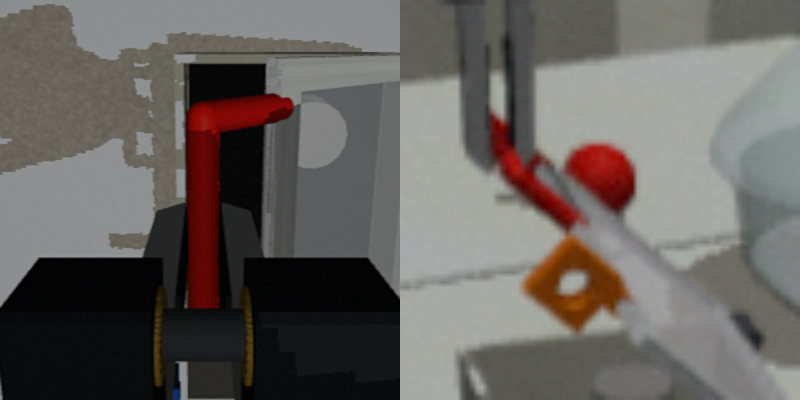

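>>> {"fn": "step_arm", "kwargs": {"targets": [[0,3.6,-3.5,0,0,0],[0,3.6,-3.4,0,0,0],[0,3.8,-3.3,0,0,0],[0,3.8,-3.3,0,0,0],[0,0,0,0,0,0]]}}

```text
time_s: 9.52
ee_pos: [0.5155, 0.1569, 0.1943]
eef_rot: [-1.572, -0.0, -1.675]
force: [-4.3, 0.0, 0.3]
grip_width: 0.0111
```

Stable. Continue on the arc.

>>> {"fn": "step_arm", "kwargs": {"targets": [[0,4,-3.1,0,0,0],[0,3.9,-3.1,0,0,0],[0,4.1,-2.9,0,0,0],[0,4.1,-2.9,0,0,0],[0,4.2,-2.7,0,0,0],[0,4.2,-2.7,0,0,0],[0,0,0,0,0,0]]}}

```text
time_s: 10.4
ee_pos: [0.4985, 0.1587, 0.1697]
eef_rot: [-1.571, -0.0, -1.675]
force: [4.5, 0.1, -5.5]
grip_width: 0.0109
```

```bash
python3 shot.py m side wrist; python3 -c "
import cv2
a=cv2.imread('pics/m_wrist.png');b=cv2.imread('pics/m_side.png')
cv2.imwrite('pics/m1.png',cv2.hconcat([cv2.resize(a[120:420,170:470],(400,400)),cv2.resize(b[140:240,260:360],(400,400))]))"
```

```text
10.4 [0.4985 0.1587 0.1697] [-1.5714e+00 -1.0000e-04 -1.6755e+00] [ 4.5  0.1 -5.5] 0.010881246469910066
```

View pics/m1.png

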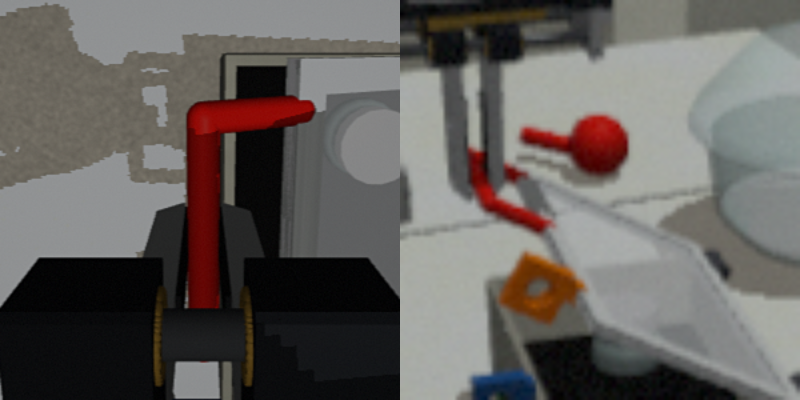

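>>> {"fn": "step_arm", "kwargs": {"targets": [[0,4.4,-2,0,0,0],[0,4.4,-2,0,0,0],[0,4.5,-2,0,0,0],[0,4.5,-2,0,0,0],[0,4.6,-1.9,0,0,0],[0,4.6,-1.9,0,0,0],[0,0,0,0,0,0]]}}

```text
time_s: 11.38
ee_pos: [0.4855, 0.1601, 0.1425]
eef_rot: [-1.574, -0.0, -1.675]
force: [-7.1, 1.6, 0.1]
grip_width: 0.0111
```

>>> {"fn": "step_arm", "kwargs": {"targets": [[0,4.6,-2.1,0,0,0],[0,4.7,-1.8,0,0,0],[0,4.7,-1.6,0,0,0],[0,4.8,-1.5,0,0,0],[0,4.8,-1.3,0,0,0],[0,4.8,-1.2,0,0,0],[0,0,0,0,0,0]]}}

```text
time_s: 12.25
ee_pos: [0.4767, 0.161, 0.1142]
eef_rot: [-1.573, -0.0, -1.675]
force: [-4.7, 2.0, -1.2]
grip_width: 0.0108
```

>>> {"fn": "step_arm", "kwargs": {"targets": [[0,4.9,-1.1,0,0,0],[0,4.9,-1,0,0,0],[0,4.9,-0.9,0,0,0],[0,4.9,-0.7,0,0,0],[0,4.9,-0.6,0,0,0],[0,5,-0.5,0,0,0],[0,0,0,0,0,0]]}}

```text
time_s: 13.12
ee_pos: [0.4719, 0.1615, 0.0847]
eef_rot: [-1.573, -0.0, -1.675]
force: [-5.6, 2.2, -3.0]
grip_width: 0.0112
```

```bash
python3 shot.py n side wrist; python3 -c "
import cv2
a=cv2.imread('pics/n_wrist.png');b=cv2.imread('pics/n_side.png')
cv2.imwrite('pics/n1.png',cv2.hconcat([cv2.resize(a[120:420,170:470],(400,400)),cv2.resize(b[190:290,260:360],(400,400),interpolation=cv2.INTER_CUBIC)]))"
```

```text
13.125 [0.4719 0.1615 0.0847] [-1.5729e+00 -3.0000e-04 -1.6755e+00] [-5.6  2.2 -3. ] 0.011156037068808659
```

View pics/n1.png

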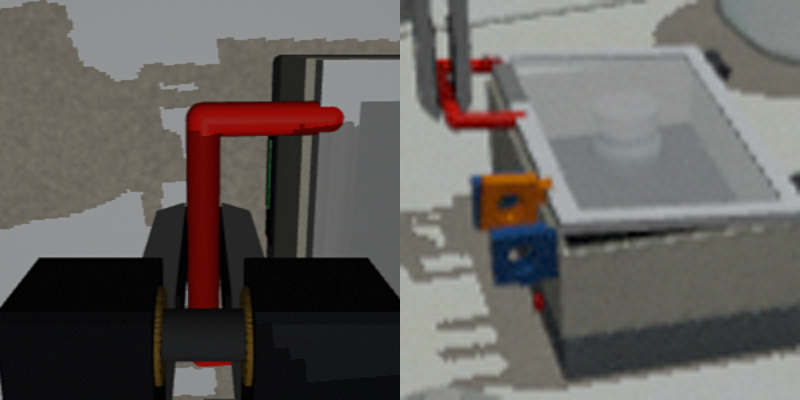

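>>> {"fn": "step_arm", "kwargs": {"targets": [[0,3.5,-0.2,0,0,0],[0,3.5,0,0,0,0],[0,3,0.2,0,0,0],[0,2,0,0,0,0],[0,0,0,0,0,0]]}}

```text
time_s: 13.85
ee_pos: [0.4711, 0.1615, 0.0725]
eef_rot: [-1.575, -0.001, -1.675]
force: [-9.3, 3.2, -3.0]
grip_width: 0.0111
```

>>> {"fn": "step_arm", "kwargs": {"targets": [[0,1.5,0,0,0,0],[0,1,0,0,0,0],[0,0,0,0,0,0]]}}

```text
time_s: 14.22
ee_pos: [0.471, 0.1615, 0.0701]
eef_rot: [-1.575, -0.001, -1.675]
force: [-11.4, 3.4, -1.4]
grip_width: 0.0109
```

>>> {"fn": "step_arm", "kwargs": {"targets": [[0,1,0,0,0,0],[0,1,0,0,0,0],[0,0,0,0,0,0]]}}

```text
time_s: 14.6
ee_pos: [0.4709, 0.1615, 0.0681]
eef_rot: [-1.575, -0.001, -1.675]
force: [-10.4, 4.7, -1.1]
grip_width: 0.0113
```

>>> {"fn": "step_arm", "kwargs": {"targets": [[0,1,-0.7,0,0,0],[0,1,0,0,0,0],[0,0,0,0,0,0]]}}

```text
time_s: 14.98
ee_pos: [0.471, 0.1616, 0.0664]
eef_rot: [-1.573, -0.0, -1.675]
force: [-7.5, 3.0, -1.1]
grip_width: 0.0111
```

```bash
python3 shot.py o side; python3 -c "
import cv2
b=cv2.imread('pics/o_side.png')
cv2.imwrite('pics/o1.png',cv2.resize(b[190:290,260:370],None,fx=6,fy=6,interpolation=cv2.INTER_CUBIC))"
```

```text
14.975 [0.471  0.1616 0.0664] [-1.5734e+00 -4.0000e-04 -1.6754e+00] [-7.5  3.  -1.1] 0.011127921357838376
```

View pics/o1.png

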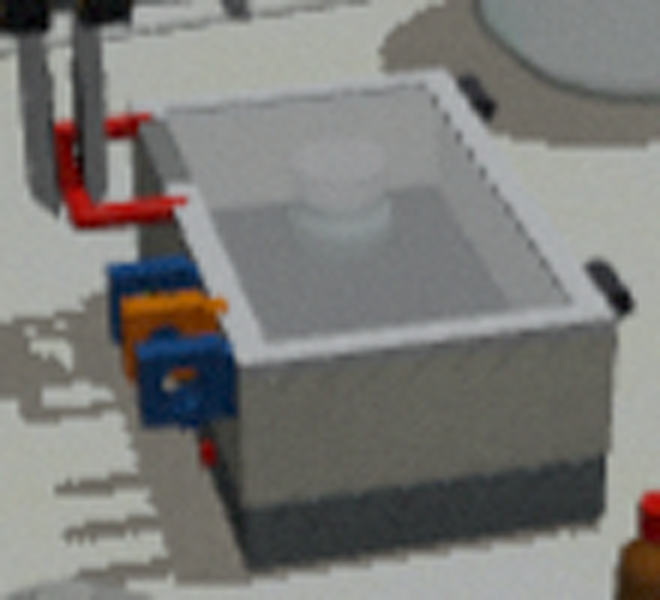

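>>> {"fn": "step_arm", "kwargs": {"targets": [[0,1,-0.3,0,0,0],[0,1,0,0,0,0],[0,0,0,0,0,0]]}}

```text
time_s: 15.4
ee_pos: [0.471, 0.1616, 0.0649]
eef_rot: [-1.573, -0.0, -1.675]
force: [-8.3, 2.9, 4.1]
grip_width: 0.0109
```

>>> {"fn": "step_arm", "kwargs": {"targets": [[0,1,-0.3,0,0,0],[0,1,0,0,0,0],[0,0,0,0,0,0]]}}

```text
time_s: 15.78
ee_pos: [0.4711, 0.1617, 0.0645]
eef_rot: [-1.571, 0.0, -1.675]
force: [-14.8, -1.2, 23.2]
grip_width: 0.0111
```

>>> {"fn": "step_arm", "kwargs": {"targets": [[0,-1,0,0,0,0],[0,0,0,0,0,0],[0,0,0,0,0,0],[0,0,0,0,0,0],[0,0,0,0,0,0]], "gripper": -0.4}}

```text
time_s: 16.4
ee_pos: [0.4715, 0.1615, 0.0639]
eef_rot: [-1.571, -0.0, -1.675]
force: [0.5, -0.5, 0.1]
grip_width: 0.028
```

>>> {"fn": "step_arm", "kwargs": {"targets": [[0,-15,0,0,0,0],[0,-25,0,0,0,0],[0,-40,0,0,0,0],[0,-40,0,0,0,0],[0,-30,0,0,0,0],[40,0,0,0,0,0],[40,0,0,0,0,0],[0,0,0,0,0,0]]}}

```text
time_s: 17.4
ee_pos: [0.463, 0.0804, 0.2152]
eef_rot: [-1.569, 0.0, -1.678]
force: [-0.9, 0.3, 0.5]
grip_width: 0.0282
```

```bash
python3 shot.py p side wrist scene; python3 -c "
import cv2
b=cv2.imread('pics/p_side.png')
cv2.imwrite('pics/p1.png',cv2.resize(b[190:290,260:370],None,fx=6,fy=6,interpolation=cv2.INTER_CUBIC))"
```

```text
17.4 [0.463  0.0804 0.2152] [-1.5694e+00  2.0000e-04 -1.6781e+00] [-0.9  0.3  0.5] 0.02822599801550222
```

View pics/p1.png

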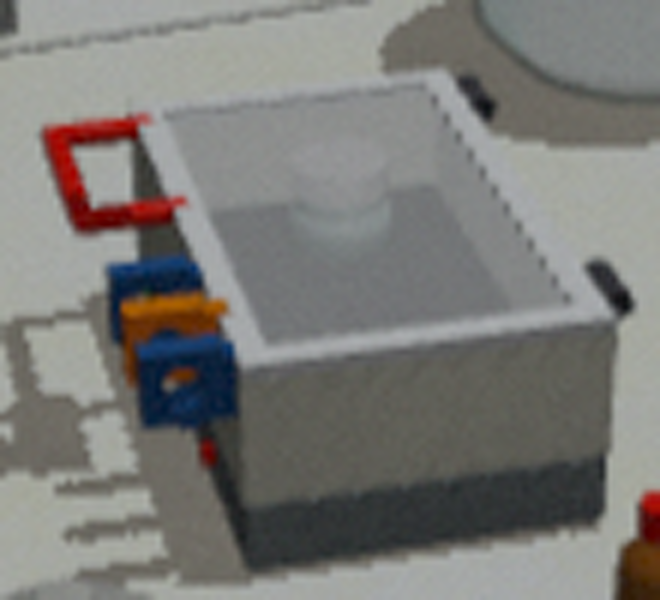

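View pics/p_wrist.png

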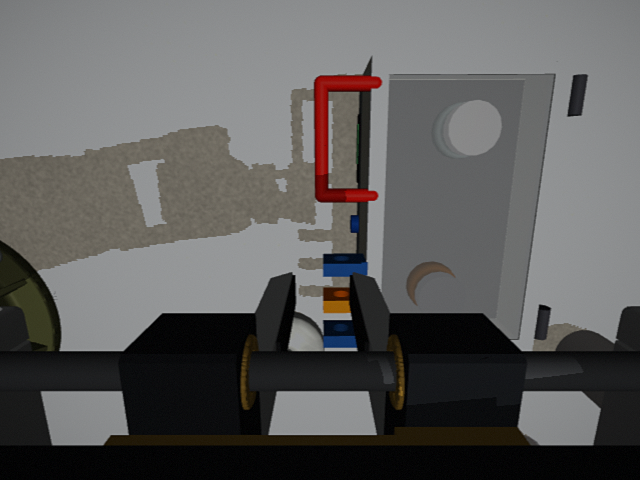

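```bash
python3 -c "
import cv2
b=cv2.imread('pics/p_wrist.png')
cv2.imwrite('pics/p2.png',cv2.resize(b[60:360,280:400],None,fx=4,fy=2,interpolation=cv2.INTER_CUBIC))
b=cv2.imread('pics/p_side.png')
cv2.imwrite('pics/p3.png',cv2.resize(b[228:266,274:306],None,fx=14,fy=14,interpolation=cv2.INTER_CUBIC))"
```

```text
(no output)
```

View pics/p2.png

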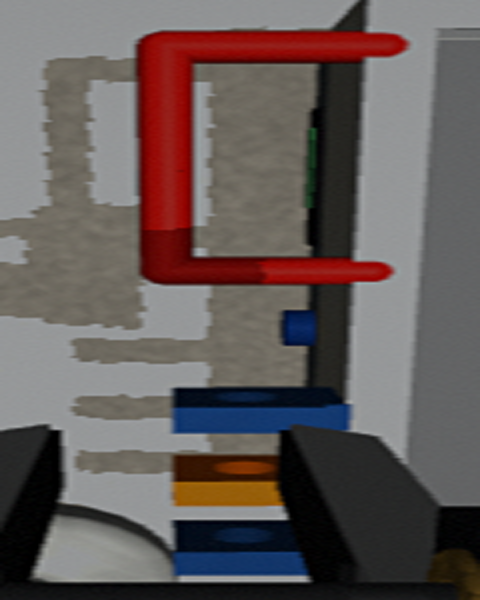

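View pics/p3.png

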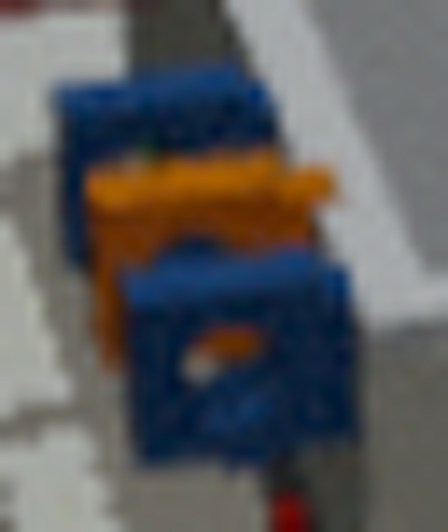

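```bash
cat > fit2.py <<'E'
from h import *
wload("a"); CAM['wa']=CAM['wrist']; wload("p"); CAM['wp']=CAM['wrist']
def gp(a,r,y,o=0): return [.08-r*np.cos(a)+o*np.sin(a), y, .103+r*np.sin(a)+o*np.cos(a)]
S=[('scene',(295.6,285),[.08,-.13,0]),('scene',(388,299.4),[.08,.13,0]),
('side',(302,284.5),[-.08,-.13,0]),('side',(360.5,277),[.08,-.13,0]),('side',(362.5,245),[.08,-.13,.1]),('side',(300,251.8),[-.08,-.13,.1]),
('side',(290.9,254.7),[-.102,-.121,.095]),
('wa',(258.1,291.7),[-.102,-.039,.095]),('wa',(259,340.4),[-.102,-.109,.095]),('wa',(273.8,161.7),[-.08,.13,.1]),
('wp',(321,83.5),[-.12,.11,.103]),('wp',(322,195),[-.12,.02,.103]),('wp',(342,258.5),[-.102,-.039,.095]),('wp',(342,293.5),[-.102,-.074,.095]),('wp',(340,327.5),[-.102,-.109,.095])]
def f(p,S,full=False):
    T=pose(*p[:3]);r=[proj(c,T(X))-uv for c,uv,X in S]
    return np.array(r) if full else np.ravel(r)
for SS in (S,S[:7],S[7:],S[10:]):
    s=least_squares(f,[.6,.05,0],loss='soft_l1',args=(SS,));T=pose(*s.x)
    print(s.x,'lr',T([-.102,-.121,.095]).round(4),'ll',T([-.102,-.039,.095]).round(4),'bar',T([-.12,.065,.103]).round(4));print(np.round(f(s.x,SS,True),1).tolist())
E
python3 fit2.py
```

```text
[ 0.58483281  0.0836541  -0.09600121] lr [ 0.4717 -0.027   0.095 ] ll [0.4796 0.0546 0.095 ] bar [0.4716 0.1599 0.103 ]
[[-1.0, 1.7], [-1.6, 2.0], [-1.3, 3.0], [0.0, 1.2], [-0.4, -0.1], [-0.5, 1.9], [-0.9, 0.1], [-0.9, 1.2], [-0.0, 1.0], [-3.6, -1.1], [-0.1, -0.4], [0.2, 0.1], [0.4, -0.5], [0.3, -0.1], [2.2, -0.2]]
[ 0.58372105  0.0860381  -0.07274345] lr [ 0.4732 -0.0272  0.095 ] ll [0.4792 0.0546 0.095 ] bar [0.4688 0.1596 0.103 ]
[[0.4, 2.4], [-0.0, 0.9], [-0.7, 2.8], [0.1, 0.2], [-0.4, -1.0], [0.2, 1.7], [-0.3, 0.1]]
[ 0.58472029  0.0826339  -0.10421277] lr [ 0.4707 -0.0271  0.095 ] ll [0.4792 0.0545 0.095 ] bar [0.4721 0.1598 0.103 ]
[[-1.1, 1.3], [-0.7, 1.1], [-2.7, -0.7], [1.0, -0.4], [0.4, 0.2], [0.0, -0.3], [-0.4, 0.1], [1.3, -0.1]]
[ 0.58433457  0.0828287  -0.10200398] lr [ 0.4705 -0.0272  0.095 ] ll [0.4789 0.0544 0.095 ] bar [0.4716 0.1597 0.103 ]
[[0.2, -0.2], [-0.1, 0.3], [-0.3, -0.3], [-0.6, 0.2], [1.1, 0.0]]
```

```bash
cat > plan.py <<'E'
from h import *
from station import get_obs
def cur():
    o=get_obs(); return o['ee_pos'],Ro.from_euler('xyz',o['eef_rot']).as_matrix()
def rodpose(az,slope): # tool R for rod with tip azimuth az, slope down
    h=np.array([np.cos(az),np.sin(az),0]);z=np.array([0,0,1])
    ax=np.cos(slope)*h-np.sin(slope)*z
    y=-np.sin(slope)*h-np.cos(slope)*z
    x=-ax; return np.column_stack([x,y,np.cross(x,y)])
def delta(pt,Rt,p=None,R=None):
    if p is None: p,R=cur()
    print('shift tool mm',(R.T@(pt-p)*1e3).round(1),'rotvec deg',np.degrees(Ro.from_matrix(R.T@Rt).as_rotvec()).round(2))
E
python3 - <<'E'
from plan import *
g=np.array([.5448,-.3216,.109]); R=rodpose(np.radians(82.5),np.radians(35))
print(R.round(3)); delta(g+R[:,1]*(.036-.1),R)
E
```

```text
[[-0.107 -0.075  0.991]
 [-0.812 -0.569 -0.131]
 [ 0.574 -0.819  0.   ]]
shift tool mm [356.7  53.1 124.3] rotvec deg [ -0.5    1.45 -35.02]
```

>>> {"fn": "step_arm", "kwargs": {"targets": [[40,0,14,0,0,0],[40,0,14,0,0,0],[40,0,14,0,0,0],[40,0,14,0,0,0],[40,0,14,0,0,0],[40,0,14,0,0,0],[40,0,14,0,0,-5],[40,0,14,0,0,-10],[36,0,12,0,0,-10],[0,0,0,0,1.4,-10],[0,0,0,0,0,0]], "gripper": 0.3}}

```text
time_s: 18.92
ee_pos: [0.5501, -0.281, 0.2252]
eef_rot: [-1.559, -0.611, -1.7]
force: [0.2, -0.2, -0.3]
grip_width: 0.0611
```

```bash
python3 shot.py q wrist side
python3 - <<'E'
from plan import *
g=np.array([.5448,-.3216,.109]); R=rodpose(np.radians(82.5),np.radians(35))
delta(g+R[:,1]*(.036-.1),R)
wload('q')
ax=-R[:,0]
for s in (-.03,.03,.036,.146): print(s,proj('wrist',g+ax*s).round(1))
E
```

```text
18.925 [ 0.5501 -0.281   0.2252] [-1.559  -0.6106 -1.6997] [ 0.2 -0.2 -0.3] 0.06108768063987149
shift tool mm [-35.2  55.1  -0.8] rotvec deg [-0.78 -0.08 -0.17]
-0.03 [320.1 229.7]
0.03 [320.1 161.6]
0.036 [320.1 154.5]
0.146 [320.2  10.6]
```

View pics/q_wrist.png

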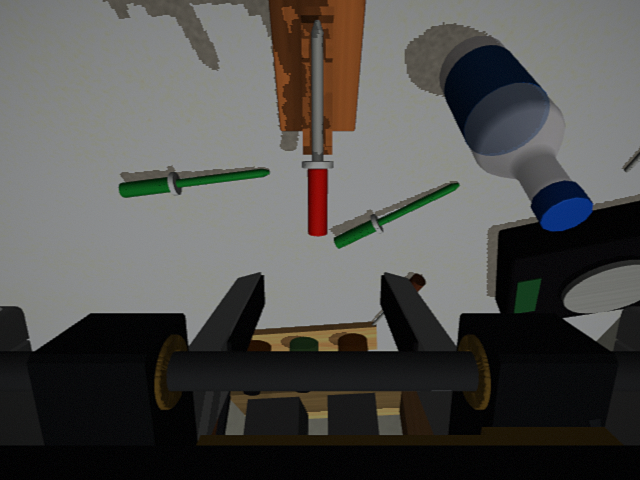

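View pics/q_side.png

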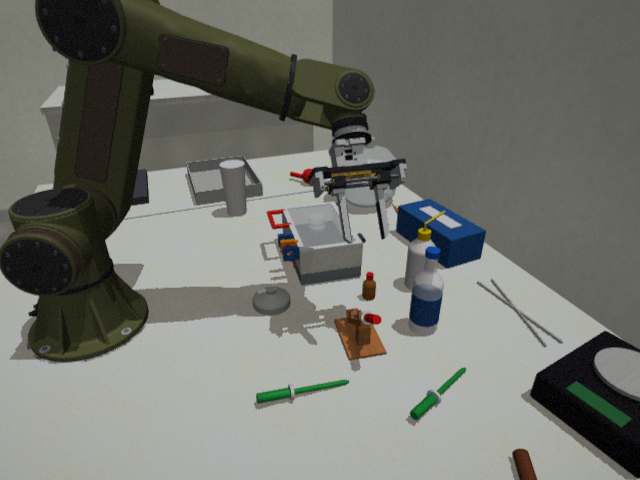

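```bash
python3 -c "
import cv2
b=cv2.imread('pics/q_wrist.png')
cv2.imwrite('pics/q1.png',cv2.resize(b[0:260,260:380],None,fx=4,fy=2.3,interpolation=cv2.INTER_CUBIC))"
```

```text
(no output)
```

View pics/q1.png

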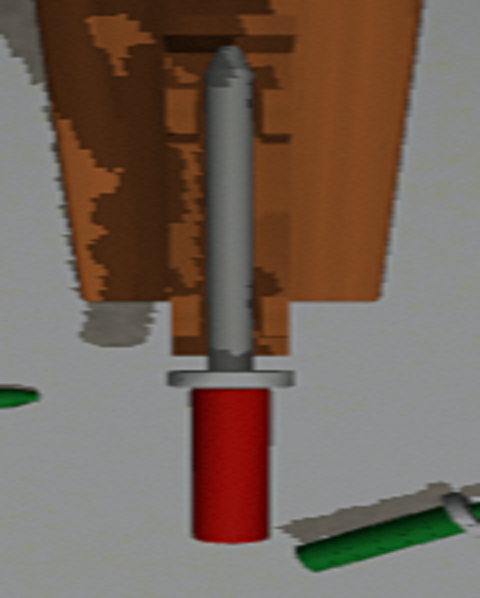

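```bash
cat > fit3.py <<'E'
from plan import *
wload('q'); CAM['wq']=CAM['wrist']
O=[('wq',(317.75,233.5),-.03),('wq',(317.75,162),.036),('wq',(317.5,19.6),.146),('scene',(193,220.5),-.03),('scene',(245,250.3),.146),('side',(377.5,319.5),-.03)]
def f(p,O,full=False):
    R=rodpose(p[2],np.radians(35)); g=np.array([p[0],p[1],p[3] if len(p)>3 else .109])
    r=[proj(c,g-R[:,0]*s)-uv for c,uv,s in O]; return np.array(r) if full else np.ravel(r)
for OO,x0 in ((O,[.545,-.32,1.44]),(O,[.545,-.32,1.44,.109]),(O[:3],[.545,-.32,1.44])):
    s=least_squares(f,x0,args=(OO,)); print(s.x,np.degrees(s.x[2]));print(f(s.x,OO,True).round(1).tolist())
E
python3 fit3.py
```

```text
[ 0.54218149 -0.32783321  1.4433229 ] 82.69631084750353
[[0.5, 1.1], [0.2, -1.2], [-0.1, 0.3], [-1.2, -0.5], [0.1, 0.3], [-1.3, -0.4]]
[ 0.54213878 -0.32808318  1.44337539  0.10845624] 82.69931825723424
[[0.5, 0.9], [0.2, -1.4], [-0.1, 0.4], [-1.2, -0.4], [0.0, 0.4], [-1.3, -0.1]]
[ 0.54187468 -0.3277942   1.43981063] 82.49507242806753
[[0.0, 1.1], [-0.1, -1.2], [0.0, 0.3]]
```

Run:
```python
from plan import *
g=np.array([.5420,-.3278,.109]); R=rodpose(np.radians(82.6),np.radians(35))
delta(g+R[:,1]*(.038),R)
```

```text
shift tool mm [-29.6 160.8  -4.2] rotvec deg [-0.72 -0.16 -0.17]
```

>>> {"fn": "step_arm", "kwargs": {"targets": [[-30,0,-4,-0.7,-0.2,-0.2],[0,30,0,0,0,0],[0,30,0,0,0,0],[0,30,0,0,0,0],[0,0,0,0,0,0],[0,0,0,0,0,0]]}}

```text
time_s: 19.77
ee_pos: [0.5425, -0.3102, 0.1374]
eef_rot: [-1.568, -0.614, -1.703]
force: [0.5, -0.4, -0.4]
grip_width: 0.0613
```

```bash
python3 shot.py r wrist side
python3 - <<'E'
from plan import *
g=np.array([.5420,-.3278,.109]); R=rodpose(np.radians(82.6),np.radians(35))
delta(g+R[:,1]*(.038),R)
wload('r')
for s in (-.03,.03,.036,.146): print(s,proj('wrist',g-R[:,0]*s).round(1))
E
```

```text
19.775 [ 0.5425 -0.3102  0.1374] [-1.5684 -0.6137 -1.7027] [ 0.5 -0.4 -0.4] 0.06126282796948893
shift tool mm [-2.  71.5  1.6] rotvec deg [-0.09 -0.1   0.18]
-0.03 [324.3 298.3]
0.03 [324.2 212.6]
0.036 [324.2 203.5]
0.146 [324.   13.3]
```

View pics/r_wrist.png

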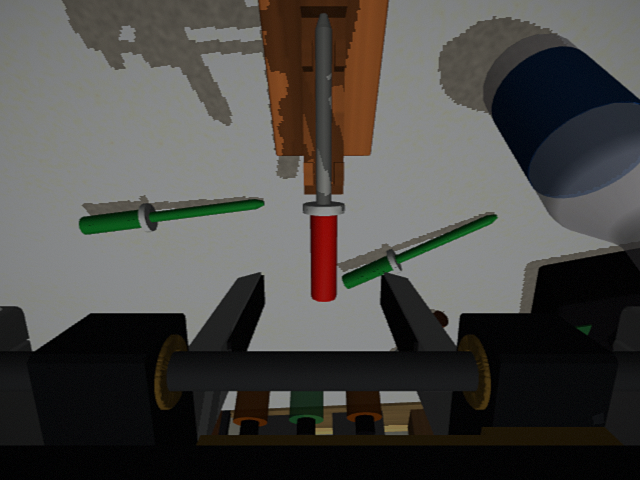

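>>> {"fn": "step_arm", "kwargs": {"targets": [[-2,25,1,0,0,0],[0,25,0,0,0,0],[0,21,0,0,0,0],[0,0,0,0,0,0],[0,0,0,0,0,0]]}}

```text
time_s: 20.5
ee_pos: [0.5384, -0.3491, 0.0777]
eef_rot: [-1.569, -0.615, -1.702]
force: [-0.4, 0.2, -1.1]
grip_width: 0.0612
```

```bash
python3 shot.py s wrist side
python3 - <<'E'
from plan import *
g=np.array([.5420,-.3278,.109]); R=rodpose(np.radians(82.6),np.radians(35))
delta(g+R[:,1]*(.038),R)
b=cv2.imread('pics/s_side.png')
a=cv2.imread('pics/s_wrist.png')
cv2.imwrite('pics/s1.png',cv2.hconcat([cv2.resize(a[140:420,180:460],(400,400)),cv2.resize(b[260:360,310:410],(400,400),interpolation=cv2.INTER_CUBIC)]))
E
```

```text
20.5 [ 0.5384 -0.3491  0.0777] [-1.5692 -0.6145 -1.7015] [-0.4  0.2 -1.1] 0.061248519646803834
shift tool mm [0.3 0.1 0.8] rotvec deg [-0.06 -0.07  0.21]
```

View pics/s1.png

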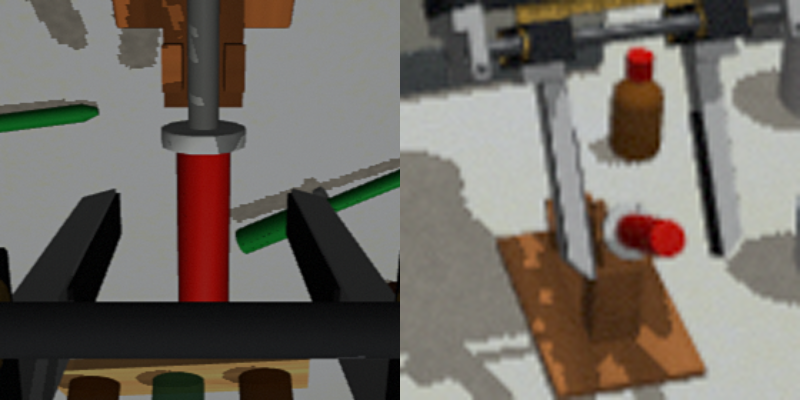

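Straddling the handle, centred. Close.

>>> {"fn": "step_arm", "kwargs": {"targets": [[0,0,0,0,0,0],[0,0,0,0,0,0],[0,0,0,0,0,0],[0,0,0,0,0,0],[0,0,0,0,0,0],[0,0,0,0,0,0],[0,0,0,0,0,0],[0,0,0,0,0,0]], "gripper": -1, "squeeze": 40}}

```text
time_s: 21.6
ee_pos: [0.5379, -0.3493, 0.0768]
eef_rot: [-1.571, -0.614, -1.701]
force: [0.2, -0.3, -0.0]
grip_width: 0.0167
```

>>> {"fn": "step_arm", "kwargs": {"targets": [[0,-4,0,0,0,0],[0,-6,0,0,0,0],[0,0,0,0,0,0]]}}

```text
time_s: 21.98
ee_pos: [0.5389, -0.3433, 0.0855]
eef_rot: [-1.57, -0.614, -1.701]
force: [-0.3, -0.1, -0.9]
grip_width: 0.0167
```

```bash
python3 shot.py t wrist side
python3 - <<'E'
import cv2
b=cv2.imread('pics/t_side.png')
a=cv2.imread('pics/t_wrist.png')
cv2.imwrite('pics/t1.png',cv2.hconcat([cv2.resize(a[0:420,110:530],(400,400)),cv2.resize(b[260:360,310:410],(400,400),interpolation=cv2.INTER_CUBIC)]))
E
```

```text
21.975 [ 0.5389 -0.3433  0.0855] [-1.5696 -0.6143 -1.7011] [-0.3 -0.1 -0.9] 0.016697512277645116
```

View pics/t1.png

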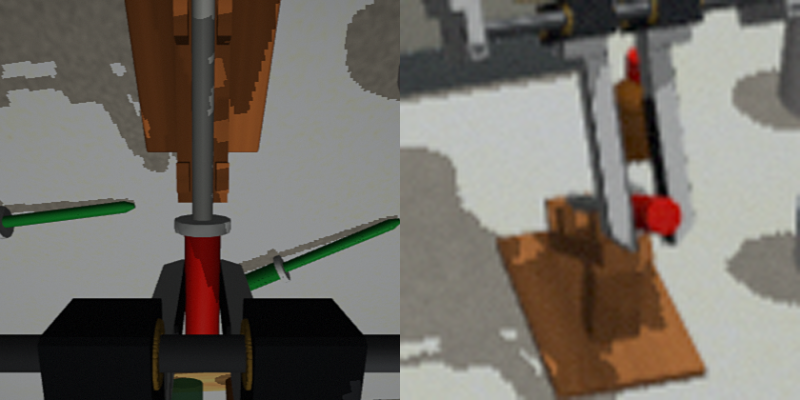

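>>> {"fn": "step_arm", "kwargs": {"targets": [[0,-20,0,0,0,0],[0,-30,0,0,0,0],[0,-30,0,0,0,0],[0,0,0,0,0,7],[0,0,0,0,0,7],[0,0,0,0,0,7],[0,0,0,0,0,7],[0,0,0,0,0,7],[0,0,0,0,0,0]]}}

```text
time_s: 23.2
ee_pos: [0.5443, -0.2989, 0.1509]
eef_rot: [-1.57, -0.003, -1.702]
force: [0.0, -0.0, -1.8]
grip_width: 0.017
```

```bash
python3 shot.py u wrist side
python3 - <<'E'
from plan import *
d=np.array([np.sin(.098),np.cos(.098),0]); lr=np.array([.471,-.0271,.095]); R=rodpose(np.pi/2-.098,0)
delta(lr-d*.161+[0,0,-.038],R)
p,Rc=cur(); wload('u')
for s in (-.03,.03,.036,.146): print(s,proj('wrist',p-.038*Rc[:,1]-Rc[:,0]*s).round(1),proj('side',p-.038*Rc[:,1]-Rc[:,0]*s).round(1))
E
```

```text
23.2 [ 0.5443 -0.2989  0.1509] [-1.5702 -0.0032 -1.7024] [ 0.  -0.  -1.8] 0.017025997219681628
shift tool mm [ -98.2   93.  -102.8] rotvec deg [ 0.01 -1.82  0.3 ]
-0.03 [321.8 353.9] [372.6 283.5]
0.03 [321.6 237.6] [362.5 266.2]
0.036 [321.5 224.9] [361.5 264.6]
0.146 [320.9 -53.6] [346.  238.2]
```

View pics/u_wrist.png

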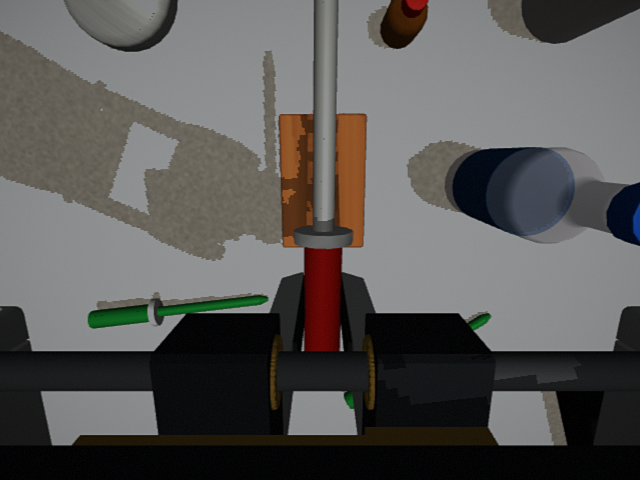

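View pics/u_side.png

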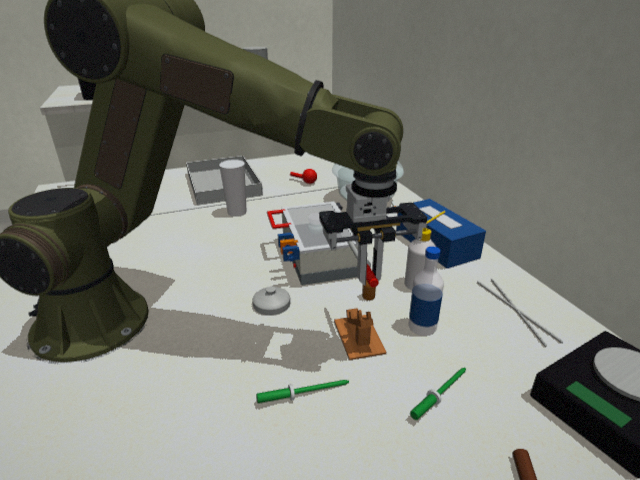

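Run:
```python
import cv2
b=cv2.imread('pics/u_side.png')
cv2.imwrite('pics/u1.png',cv2.resize(b[225:305,320:420],None,fx=7,fy=7,interpolation=cv2.INTER_CUBIC))
```

```text
(no output)
```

View pics/u1.png

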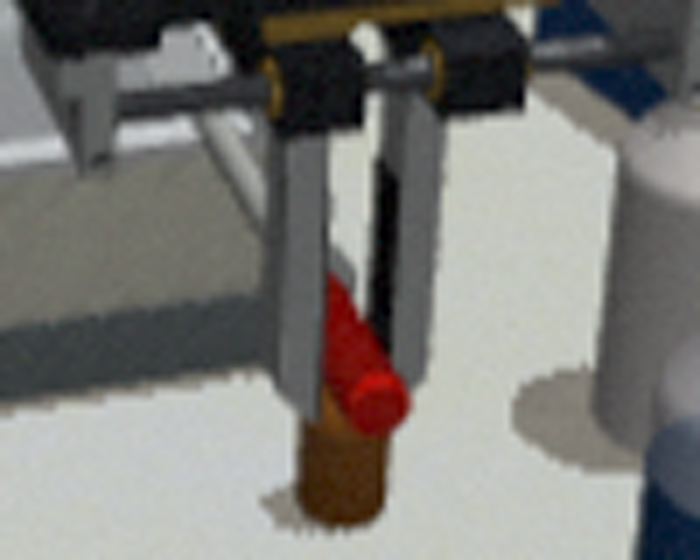

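>>> {"fn": "step_arm", "kwargs": {"targets": [[-20,0,-26,0,-0.7,0],[-20,0,-26,0,-0.7,0],[-20,0,-26,0,-0.7,0],[-20,0,-25,0,-0.7,0],[0,30,0,0,0,0],[0,30,0,0,0,0],[0,25,0,0,0,0],[0,0,0,0,0,0],[0,0,0,0,0,0]]}}

```text
time_s: 24.42
ee_pos: [0.4517, -0.2069, 0.0662]
eef_rot: [-1.57, -0.004, -1.651]
force: [-0.0, 0.1, -1.5]
grip_width: 0.0171
```

```bash
python3 shot.py v wrist side scene
python3 - <<'E'
from plan import *
d=np.array([np.sin(.098),np.cos(.098),0]); lr=np.array([.471,-.0271,.095]); R=rodpose(np.pi/2-.098,0)
delta(lr-d*.161+[0,0,-.038],R)
p,Rc=cur(); wload('v')
for s in (-.03,.03,.036,.146): print(s,proj('wrist',p-.038*Rc[:,1]-Rc[:,0]*s).round(1),proj('side',p-.038*Rc[:,1]-Rc[:,0]*s).round(1))
print('lr',proj('wrist',lr),proj('side',lr))
b=cv2.imread('pics/v_side.png')
cv2.imwrite('pics/v1.png',cv2.resize(b[220:320,270:370],None,fx=6,fy=6,interpolation=cv2.INTER_CUBIC))
E
```

```text
24.425 [ 0.4517 -0.2069  0.0662] [-1.5696 -0.0045 -1.6508] [-0.   0.1 -1.5] 0.017083127197401283
shift tool mm [-20.2   9.    2. ] rotvec deg [-0.09  0.99  0.24]
-0.03 [321.3 357.2] [309.4 303.3]
0.03 [321.3 241.4] [302.4 286.8]
0.036 [321.3 228.8] [301.7 285.2]
0.146 [321.3 -49.3] [290.7 259.5]
lr [ 333.87698219 -142.6698172 ] [289.70621618 254.90684961]
```

View pics/v_wrist.png

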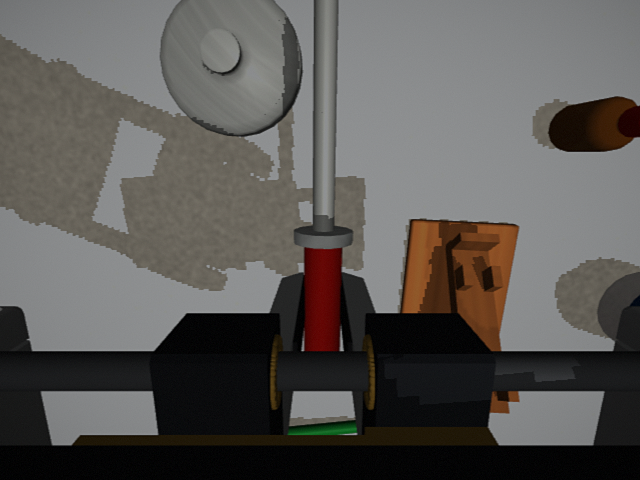

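View pics/v1.png

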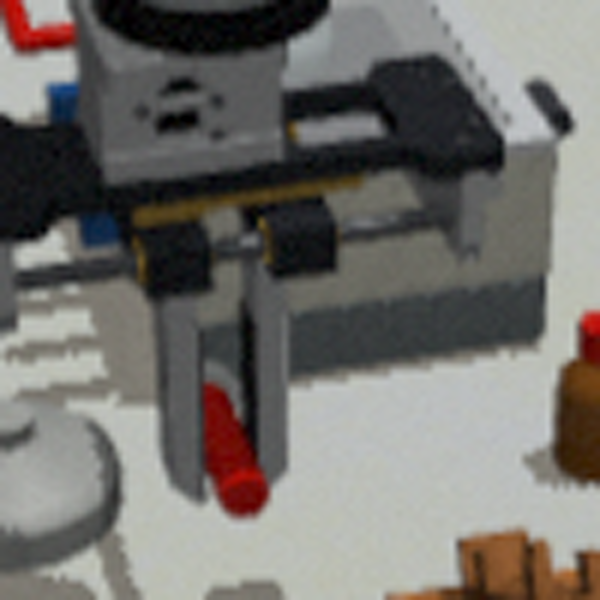

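Run:
```python
from plan import *
b=cv2.imread('pics/v_wrist.png')
cv2.imwrite('pics/v2.png',cv2.resize(b[0:360,280:370],None,fx=6,fy=1.6,interpolation=cv2.INTER_CUBIC))
b=cv2.imread('pics/v_scene.png')
cv2.imwrite('pics/v3.png',cv2.resize(b[170:280,210:340],None,fx=6,fy=5.4,interpolation=cv2.INTER_CUBIC))
p,Rc=cur(); wload('v');K,R,t=CAM['wrist']
for off in (.034,.038,.042):
  for s in (0.0,.036,.10): X=p-off*Rc[:,1]-Rc[:,0]*s;print(off,s,'depth',(R@X+t)[2].round(4),proj('wrist',X).round(1),'scene',proj('scene',X).round(1))
```

```text
0.034 0.0 depth 0.1788 [321.3 298.5] scene [249.4 206.7]
0.034 0.036 depth 0.1702 [321.3 227.1] scene [261.4 208.3]
0.034 0.1 depth 0.155 [321.3  80.6] scene [282.8 211.2]
0.038 0.0 depth 0.1749 [321.3 301.7] scene [249.3 205.8]
0.038 0.036 depth 0.1664 [321.3 228.8] scene [261.3 207.4]
0.038 0.1 depth 0.1511 [321.3  78.7] scene [282.7 210.3]
0.042 0.0 depth 0.1711 [321.3 305. ] scene [249.2 204.8]
0.042 0.036 depth 0.1625 [321.3 230.5] scene [261.2 206.5]
0.042 0.1 depth 0.1472 [321.3  76.7] scene [282.7 209.4]
```

View pics/v2.png

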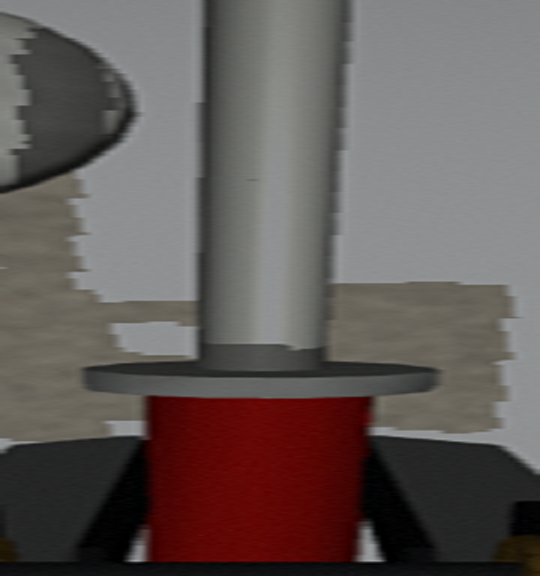

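View pics/v3.png

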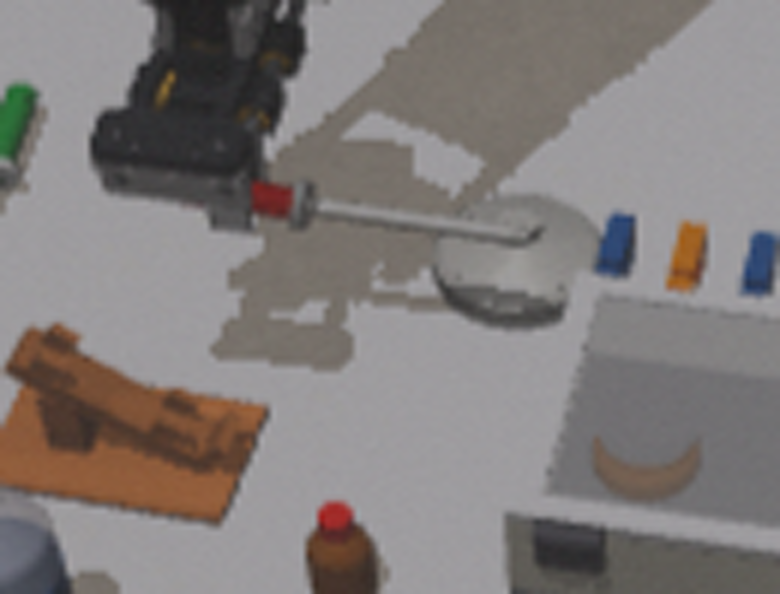

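```bash
python3 - <<'E'
from plan import *
T=pose(.5846,.0831,-.099)
for X in ([-.119,-.121,.112],[-.119,-.109,.112],[-.085,-.121,.112],[-.085,-.109,.112],[-.085,-.121,.095],[-.085,-.109,.078]):
    print(X,((proj('scene',T(X))-[210,170])*[6,5.4]).round(0))
p,Rc=cur()
for off in (.034,.038,.042):
    for s in (.036,.146): print(off,s,((proj('scene',p-off*Rc[:,1]-Rc[:,0]*s)-[210,170])*[6,5.4]).round(0))
E
python3 -c "
import cv2
b=cv2.imread('pics/v_scene.png')
cv2.imwrite('pics/v4.png',cv2.resize(b[195:225,250:340],None,fx=8.5,fy=8.5,interpolation=cv2.INTER_CUBIC))"
```

```text
[-0.119, -0.121, 0.112] [605. 210.]
[-0.119, -0.109, 0.112] [630. 214.]
[-0.085, -0.121, 0.112] [592. 258.]
[-0.085, -0.109, 0.112] [617. 261.]
[-0.085, -0.121, 0.095] [592. 278.]
[-0.085, -0.109, 0.078] [616. 302.]
0.034 0.036 [308. 207.]
0.034 0.146 [530. 234.]
0.038 0.036 [308. 202.]
0.038 0.146 [530. 229.]
0.042 0.036 [307. 197.]
0.042 0.146 [529. 224.]
```

View pics/v4.png

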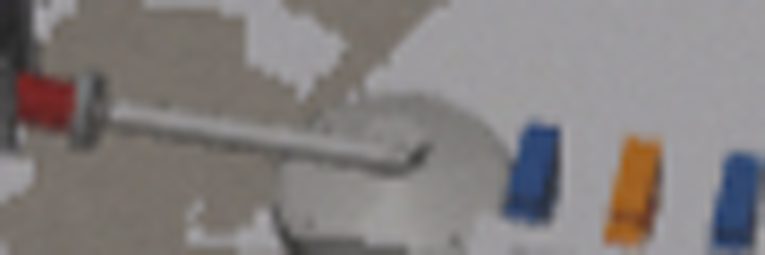

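>>> {"fn": "step_arm", "kwargs": {"targets": [[0,9,1.6,0,0.2,0],[-10,0,0.1,0,0,0],[-10,0,0.1,0,0,0],[0,0,0,0,0,0],[0,0,0,0,0,0]]}}

```text
time_s: 25.2
ee_pos: [0.4547, -0.1874, 0.0561]
eef_rot: [-1.571, -0.003, -1.655]
force: [0.1, 0.3, -0.2]
grip_width: 0.017
```

```bash
python3 shot.py w side scene
python3 - <<'E'
from plan import *
b=cv2.imread('pics/w_side.png')
cv2.imwrite('pics/w1.png',cv2.resize(b[215:315,265:365],None,fx=6,fy=6,interpolation=cv2.INTER_CUBIC))
b=cv2.imread('pics/w_scene.png')
cv2.imwrite('pics/w2.png',cv2.resize(b[195:225,250:340],None,fx=8.5,fy=8.5,interpolation=cv2.INTER_CUBIC))
d=np.array([np.sin(.098),np.cos(.098),0]); lr=np.array([.471,-.0271,.095]); R=rodpose(np.pi/2-.098,0)
delta(lr-d*.036+[0,0,-.038],R)
E
```

```text
25.2 [ 0.4547 -0.1874  0.0561] [-1.5706 -0.0035 -1.6551] [ 0.1  0.3 -0.2] 0.01696442390460401
shift tool mm [-125.3   -1.4    2.3] rotvec deg [-0.01  0.76  0.2 ]
```

View pics/w1.png

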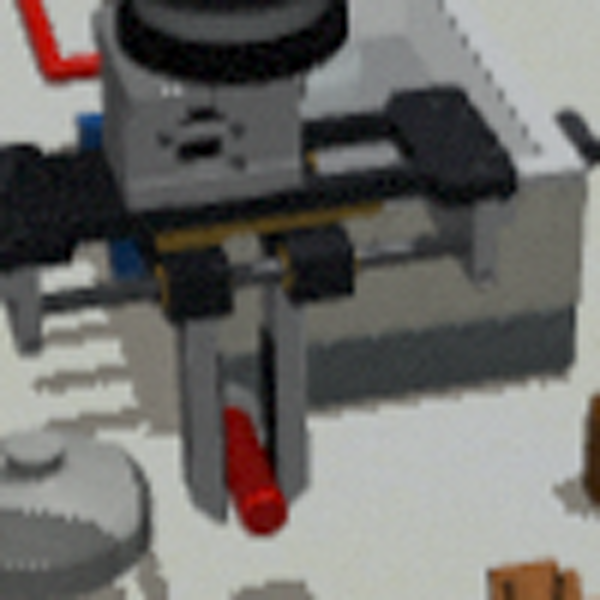

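View pics/w2.png

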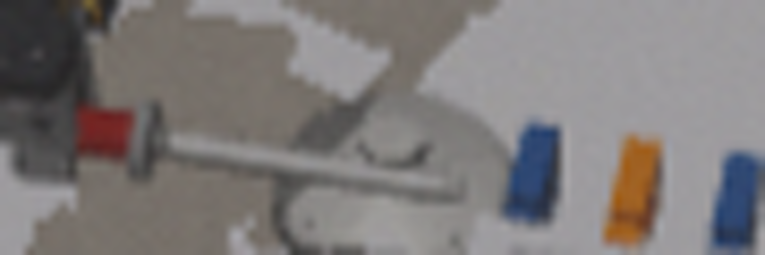

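Run:
```python
from plan import *
T=pose(.5846,.0831,-.099)
for y in (-.121,-.109,-.08,-.039): print(y,((proj('scene',T([-.102,y,.095]))+[1,.45]-[250,195])*8.5).round(1))
a=np.array(proj('scene',[.47,-.03,.095]))
for dX in ([.001,0,0],[0,0,.001]): print((np.array(proj('scene',np.array([.47,-.03,.095])+dX))-a)*8.5)
a=np.array(proj('side',[.47,-.03,.095]))
p,R=cur()
for off in (.034,.038,.042): print(off,(proj('side',p-off*R[:,1]+R[:,0]*.03+.0006*R[:,2])-[265,215])*6)
print((proj('side',T([-.102,-.121,.095]))-[265,215])*6, 'obs',((290.9-265)*6,(254.7-215)*6))
```

```text
-0.121 [516.6 192.1]
-0.109 [551.1 197.2]
-0.08 [634.8 209.6]
-0.039 [753.6 227.1]
[-0.27504212  2.20612362]
[-0.00556398 -1.91467024]
0.034 [258.38581699 527.65889781]
0.038 [258.14422777 518.29877558]
0.042 [257.9016006  508.89843928]
[148.65810191 239.52731398] obs (155.39999999999986, 238.19999999999993)
```

>>> {"fn": "step_arm", "kwargs": {"targets": [[-6,0,-0.6,0,0,0],[-6,0,0,0,0,0],[-6,0,0.1,0,0,0],[-6,0,0.1,0,0,0],[-4,0,0.1,0,0,0],[0,0,0,0,0,0]]}}

```text
time_s: 26.05
ee_pos: [0.4567, -0.1592, 0.0559]
eef_rot: [-1.571, -0.003, -1.655]
force: [-0.2, -0.0, -0.2]
grip_width: 0.0171
```

```bash
python3 shot.py x scene
python3 - <<'E'
from plan import *
b=cv2.imread('pics/x_scene.png')
cv2.imwrite('pics/x2.png',cv2.resize(b[195:225,250:340],None,fx=8.5,fy=8.5,interpolation=cv2.INTER_CUBIC))
E
```

```text
26.05 [ 0.4567 -0.1592  0.0559] [-1.5707 -0.0034 -1.655 ] [-0.2 -0.  -0.2] 0.017071959668799937
```

View pics/x2.png

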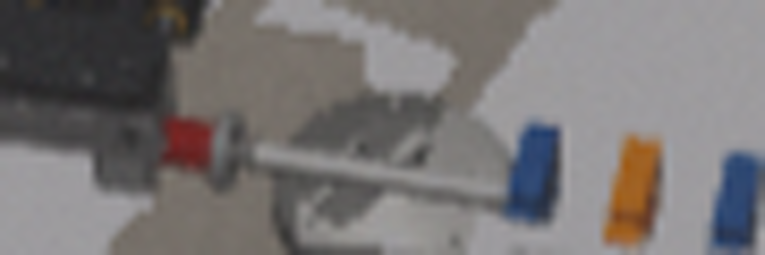

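>>> {"fn": "step_arm", "kwargs": {"targets": [[-6,0,0.1,0,0,0],[-6,0,0.1,0,0,0],[-6,0,0.1,0,0,0],[-6,0,0.1,0,0,0],[-6,0,0.1,0,0,0],[0,0,0,0,0,0]]}}

```text
time_s: 26.85
ee_pos: [0.4597, -0.1292, 0.0558]
eef_rot: [-1.571, -0.003, -1.655]
force: [-0.8, 1.0, -0.3]
grip_width: 0.0172
```

```bash
python3 shot.py y scene wrist
python3 - <<'E'
from plan import *
b=cv2.imread('pics/y_scene.png')
cv2.imwrite('pics/y2.png',cv2.resize(b[195:225,250:340],None,fx=8.5,fy=8.5,interpolation=cv2.INTER_CUBIC))
E
```

```text
26.85 [ 0.4597 -0.1292  0.0558] [-1.5708 -0.0033 -1.6548] [-0.8  1.  -0.3] 0.017160663107790755
```

View pics/y2.png

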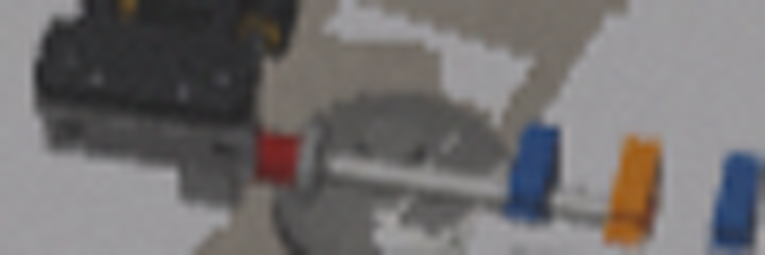

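View pics/y_wrist.png

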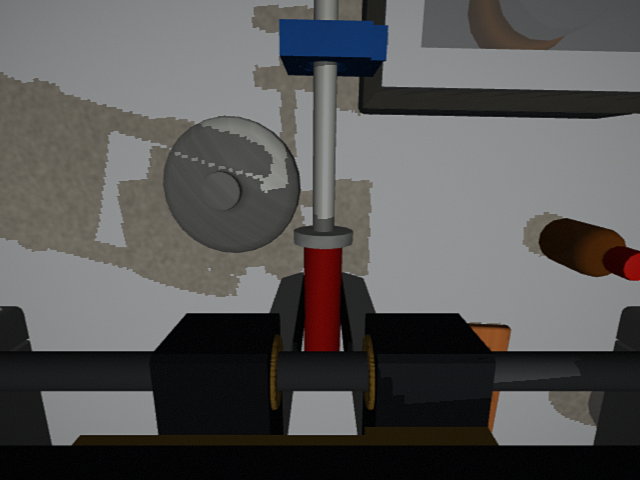

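>>> {"fn": "step_arm", "kwargs": {"targets": [[-6,0,0.3,0,0,0],[-6,0,0.2,0,0,0],[-6,0,0.2,0,0,0],[-6,0,0.1,0,0,0],[-6,0,0.1,0,0,0],[0,0,0,0,0,0]]}}

```text
time_s: 27.7
ee_pos: [0.4632, -0.0994, 0.0557]
eef_rot: [-1.571, -0.003, -1.655]
force: [-0.4, 0.5, -0.9]
grip_width: 0.0172
```

```bash
python3 shot.py z scene wrist
python3 - <<'E'
from plan import *
b=cv2.imread('pics/z_scene.png')
cv2.imwrite('pics/z2.png',cv2.resize(b[195:225,250:340],None,fx=8.5,fy=8.5,interpolation=cv2.INTER_CUBIC))
E
```

```text
27.7 [ 0.4632 -0.0994  0.0557] [-1.5708 -0.0033 -1.6549] [-0.4  0.5 -0.9] 0.017238141385415386
```

View pics/z2.png

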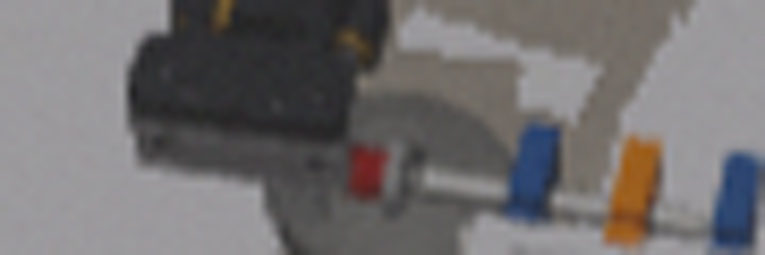

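View pics/z_wrist.png

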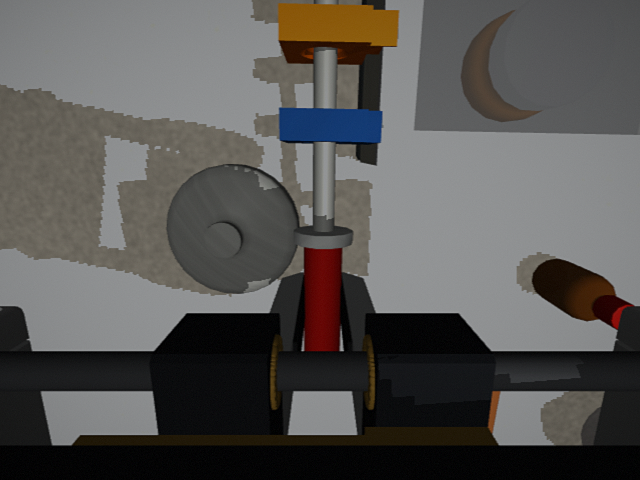

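>>> {"fn": "step_arm", "kwargs": {"targets": [[-6,0,0.2,0,0,0],[-6,0,0.1,0,0,0],[-6,0,0.1,0,0,0],[-6,0,0.1,0,0,0],[-5,0,0.1,0,0,0],[0,0,0,0,0,0]]}}

```text
time_s: 28.55
ee_pos: [0.4662, -0.0706, 0.0556]
eef_rot: [-1.571, -0.003, -1.655]
force: [-0.7, 0.6, -0.1]
grip_width: 0.0171
```

>>> {"fn": "step_arm", "kwargs": {"targets": [[-2,0,0,0,0,0],[-2,0,0,0,0,0],[0,0,0,0,0,0]]}}

```text
time_s: 28.92
ee_pos: [0.4665, -0.0669, 0.0555]
eef_rot: [-1.571, -0.003, -1.655]
force: [-0.4, 1.2, -0.7]
grip_width: 0.0169
```

>>> {"fn": "step_arm", "kwargs": {"targets": [[-1.5,0,0,0,0,0],[-1.5,0,0,0,0,0],[0,0,0,0,0,0]]}}

```text
time_s: 29.3
ee_pos: [0.4668, -0.0639, 0.0556]
eef_rot: [-1.571, -0.003, -1.655]
force: [-0.3, 0.5, -0.7]
grip_width: 0.017
```

```bash
python3 shot.py A wrist
python3 - <<'E'
import cv2
b=cv2.imread('pics/A_wrist.png')
cv2.imwrite('pics/A1.png',cv2.resize(b[60:330,250:400],None,fx=3,fy=2.2,interpolation=cv2.INTER_CUBIC))
E
```

```text
29.3 [ 0.4668 -0.0639  0.0556] [-1.5707 -0.0033 -1.6553] [-0.3  0.5 -0.7] 0.017032505152185424
```

View pics/A1.png

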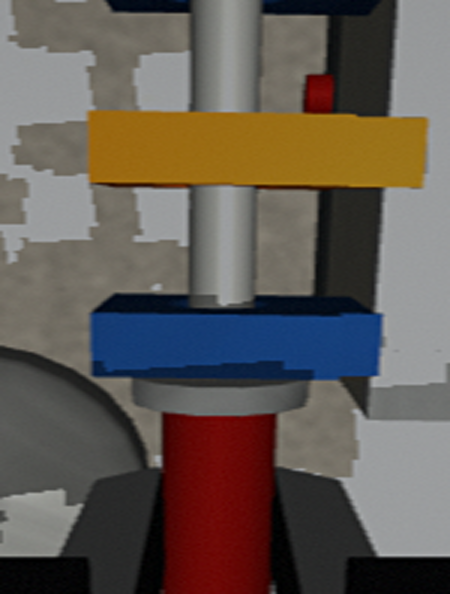

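Nearly seated; creep to contact.

>>> {"fn": "step_arm", "kwargs": {"targets": [[-1,0,0,0,0,0],[-1,0,0,0,0,0],[0,0,0,0,0,0]]}}

```text
time_s: 29.72
ee_pos: [0.467, -0.0619, 0.0555]
eef_rot: [-1.571, -0.003, -1.655]
force: [-0.3, 0.9, -1.0]
grip_width: 0.0171
```

>>> {"fn": "step_arm", "kwargs": {"targets": [[-1,0,0,0,0,0],[-1,0,0,0,0,0],[0,0,0,0,0,0]]}}

```text
time_s: 30.1
ee_pos: [0.467, -0.061, 0.0555]
eef_rot: [-1.571, -0.005, -1.655]
force: [-1.2, -10.0, -2.1]
grip_width: 0.017
```

>>> {"fn": "step_arm", "kwargs": {"targets": [[0,1,0,0,0,0],[0,1,0,0,0,0],[0,0,0,0,0,0]]}}

```text
time_s: 30.48
ee_pos: [0.4672, -0.061, 0.0538]
eef_rot: [-1.57, -0.005, -1.656]
force: [-1.7, -8.5, 1.6]
grip_width: 0.0168
```

>>> {"fn": "step_arm", "kwargs": {"targets": [[0,0.8,0,0,0,0],[0,0,0,0,0,0],[0,0,0,0,0,0]]}}

```text
time_s: 30.85
ee_pos: [0.4673, -0.061, 0.0533]
eef_rot: [-1.57, -0.005, -1.655]
force: [-3.3, -8.8, 5.5]
grip_width: 0.0169
```

>>> {"fn": "step_arm", "kwargs": {"targets": [[0,0,0,0,0,0],[0,0,0,0,0,0],[0,0,0,0,0,0],[0,0,0,0,0,0],[0,0,0,0,0,0],[0,0,0,0,0,0]], "gripper": -0.1}}

```text
time_s: 31.6
ee_pos: [0.4671, -0.06, 0.0527]
eef_rot: [-1.571, -0.003, -1.655]
force: [0.4, -0.2, 0.5]
grip_width: 0.0424
```

>>> {"fn": "step_arm", "kwargs": {"targets": [[0,-8,0,0,0,0],[0,-15,0,0,0,0],[0,-30,0,0,0,0],[0,-40,0,0,0,0],[0,-40,0,0,0,0],[40,-20,0,0,0,0],[50,0,0,0,0,0],[40,0,0,0,0,0],[0,0,0,0,0,0]]}}

```text
time_s: 32.72
ee_pos: [0.4557, -0.1909, 0.2071]
eef_rot: [-1.57, -0.004, -1.658]
force: [-0.7, 0.4, 0.2]
grip_width: 0.0422
```

```bash
python3 shot.py B wrist side scene
python3 - <<'E'
import cv2
b=cv2.imread('pics/B_side.png')
cv2.imwrite('pics/B1.png',cv2.resize(b[190:300,250:380],None,fx=5.4,fy=5.4,interpolation=cv2.INTER_CUBIC))
b=cv2.imread('pics/B_wrist.png')
cv2.imwrite('pics/B2.png',cv2.resize(b[0:300,170:470],None,fx=2,fy=2,interpolation=cv2.INTER_CUBIC))
E
```

```text
32.725 [ 0.4557 -0.1909  0.2071] [-1.57   -0.0038 -1.6585] [-0.7  0.4  0.2] 0.042168330189423384
```

View pics/B1.png

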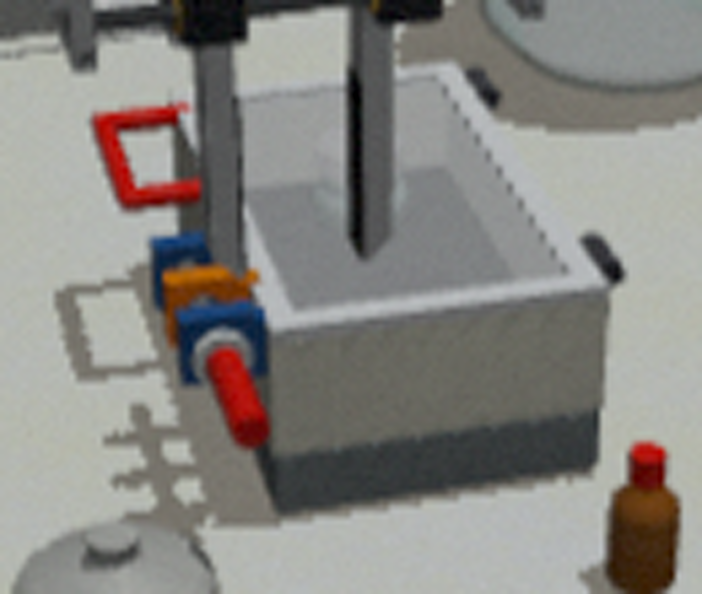

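View pics/B2.png

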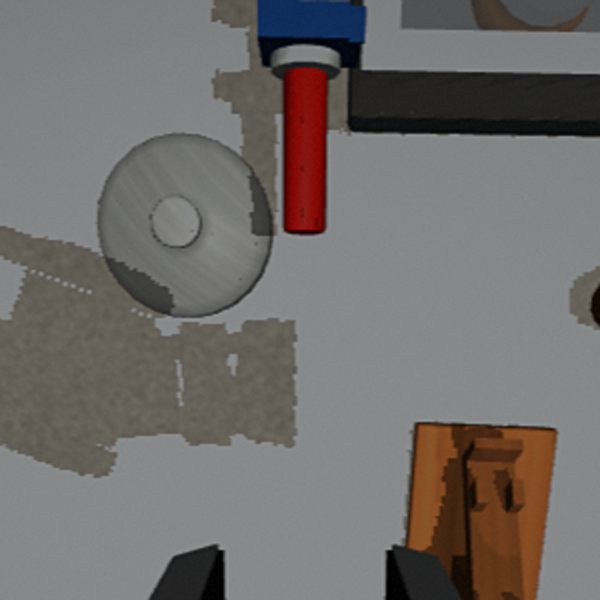

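View pics/B_scene.png

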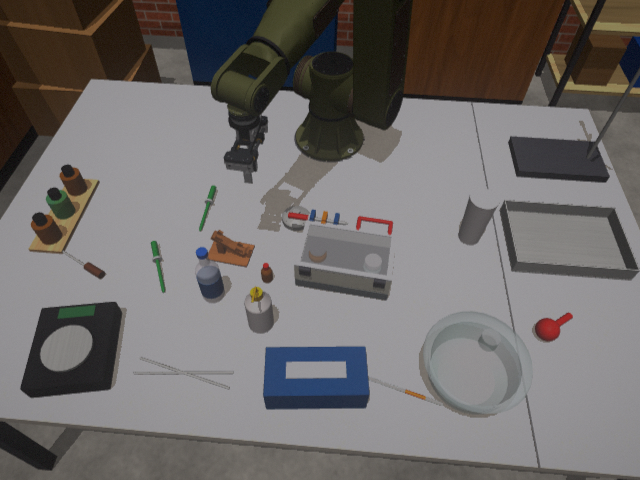

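Run:
```python
import cv2
b=cv2.imread('pics/B_scene.png')
cv2.imwrite('pics/B3.png',cv2.resize(b[200:235,280:360],None,fx=9,fy=9,interpolation=cv2.INTER_CUBIC))
b=cv2.imread('pics/B_wrist.png')
cv2.imwrite('pics/B4.png',cv2.resize(b[0:60,290:360],None,fx=9,fy=9,interpolation=cv2.INTER_CUBIC))
```

```text
(no output)
```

View pics/B3.png

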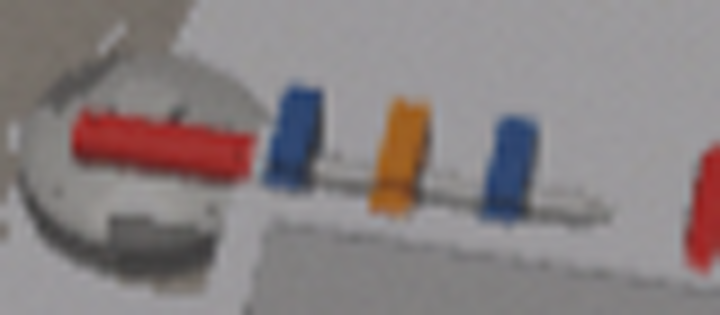

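View pics/B4.png

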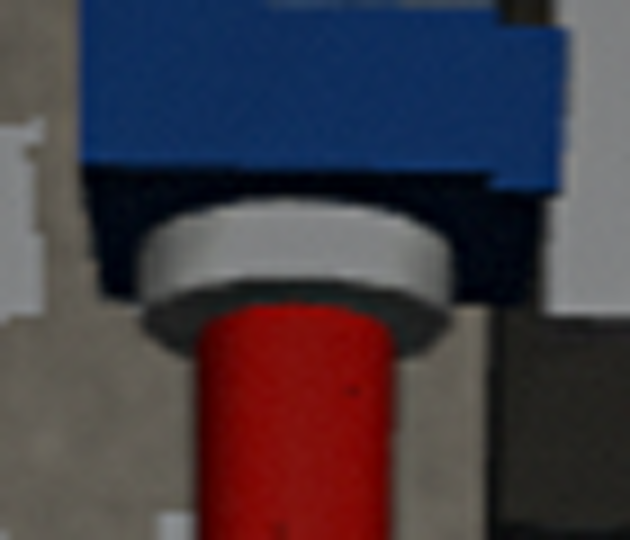

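```bash
python3 -c "
from station import job,get_obs
print(get_obs()['time_s']);print(job.hand_in())"
```

```text
32.875
the job is handed in; nothing more can be done
None
```

The guard is down on its stop, the rod is through all three lugs with its collar against the right-hand lug, and I handed the job in at 32.9 s. I got no verdict back.

- **Guard:** My first grip was too shallow. The fingers closed on the bar at their very tips and slipped off at about 0.8 rad. The hinge held the guard, and it did not fall. The cameras placed the finger ends about 19 mm short of the reported TCP, so I gripped again 19 mm deeper and lowered the guard along its arc. Contact with the stop pressed back at about 23 N, and I let go there.
- **Rod:** I lifted it square off the rest, levelled it and pushed it in from the right. Side force stayed near zero until the collar met the first lug at about 10 N. I then lowered it 2–3 mm onto the bottom of the holes and released it.
- **Last checks:** The wrist close-up shows the collar flat on the lug face, and the scene view shows the tip standing out past the left lug. The guard is flat. The jars, bottles, steel cap, tumbler and green look-alikes look unmoved in the scene view, by eye only. The gripper was clear, with force readings under 1 N.
- **Disagreement:** The three cameras differed by several millimetres (up to about 8) on the rod's height in the grip. I used a middle value, and the rod entered the lugs without catching.

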